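Gauge a slanted blind hole and record the reading

TASK

Measure the blind hole in the blue block with the depth gauge from its stand: seat the gauge's foot flush on the slanted face, gently push the rod down through it until it really bottoms in the hole, without forcing it, and leave the gauge there. Then read the bare length of rod left between the black barrel and the underside of the orange head and set the red pointer of the scale to that length. Leave the other things where they are.

Things in the scene. Friction and masses are not known exactly. Their poses are not given: they have to be found in the camera images.
- fixture: Fixed steel-and-aluminium angle fixture, base plate 150 x 110 x 10 mm, carrying the blue block; up to 140 mm tall. Origin on the table; block and bore lean 30 degrees from vertical towards its -x side (the robot's side).
- workpiece: The blue block, 60 x 60 x 95 mm, fixed to the fixture. Origin at the centre of its underside, z along the bore, out of the hole (30 degrees from vertical).
- bore_mouth (a point): Centre of the hole's mouth on the block's slanted upper face (95 mm along the block's z); axes as the block's. The hole is blind, 13 mm wide with a 2 mm chamfer; its depth differs each time, 45 to 75 mm. Its flat floor (bore_floor, z up the bore) cannot be seen and its pose is not given: feel for it.
- stand: Fixed grey stand, 70 x 70 x 50 mm on a 96 mm rubber foot, origin under its centre; the gauge hangs upright in its 17 mm through hole.
- gauge: The depth gauge (130 g): foot, a steel disc 52 mm wide, 8 mm thick, with a black barrel 22 mm wide, 30 mm tall on it (barrel top 38 mm above the foot's underside). Origin at the centre of the foot's underside, z along the rod towards the head. It starts upright in the stand, foot on the stand's top, 50 mm above the table.
- gauge_foot (a point): Centre of the underside of the gauge's foot.
- gauge_rod (a joint): Rod's slide through the barrel, m, 0 to 0.070, growing as the rod is pushed down. Bare rod between barrel and head: 75 mm minus this; rod below the foot: 20 mm plus this. A friction brake of 4 N (plus 8 N per m/s) holds it where it is left and carries foot and barrel when the gauge is held by the head. It does not turn.
- rod_tip (a point): Lower end of the steel rod: 10 mm thick, chamfered 2 mm, 133 mm from tip to the underside of the head, with black rings every 5 mm (thick ones every 10 mm) counted from the head.
- rod_head (a point): Centre of the rod's orange square head, 16 x 16 mm and 26 mm tall, sides along the gauge's x and y; the place to hold the gauge.
- scale: Fixed aluminium recording scale, 56 x 130 x 10 mm, origin under its centre. White strip with a line every 5 mm (long ones every 10 mm) along its y, from 0 (red line, at y = -40 mm, beside a red patch) to 80 mm (at y = +40 mm).
- pointer (a joint): Position of the red pointer on the scale, m: 0 at the red line, 0.080 at the other end, growing along the scale's +y. Friction 1.5 N keeps it where it is left. It starts above 65 mm.
- pointer_grip (a point): Where to hold the pointer: centre line of its red grip, 18 mm (scale's x) by 16 mm (scale's y), between 20 and 46 mm above the table; this point is 36 mm up.
- tape_red: Loose red roll of tape, 57 mm wide, 24 mm high; a bystander. Origin under its centre.
- marker: Loose white and green marker pen, 136 x 18 mm, lying; a bystander. Origin under its centre.
- solder_spool: Loose small blue and white spool of solder, 46 x 65 x 15 mm, lying; a bystander. Origin under its centre.

How it is judged:
By the outcome, as a careful person would: the job done as asked, in the order asked, and still so for the second after the job is handed in, with the robot touching nothing.
It also fails if it takes over 54 s, if anything falls off the work surface, if the arm or the gripper's body presses on something with over 40 N, if the wrist force passes 120 N, or if a joint passes its speed limit or range.

ROBOT

A 7-joint arm with a two-finger parallel gripper is mounted at the origin on a cart in front of the work surface, level with it; the furniture and walls round the work are solid. World frame = base frame: x ahead of the robot, y to its left, z up, the work surface at z = 0. Lengths are in m, angles in rad, forces in N, time in s.
With the tool pointing down it reaches from about 0.4 to 0.85 m from the base axis. Payload 10.4 kg.
Tool frame: the origin (TCP) lies midway between the tips of the shut fingers; the grasp point (between the pads) lies 19 mm behind it (manip.grasp_offset is the distance from the TCP to the grasp point, in m); z points along the fingers, y is the line along which they close (so a half turn about z gives the same grasp; the last joint's range is limited). The gripper opens to 85 mm and grips with 20 to 120 N. Pads are 22 mm wide; open, the fingers measure 114 mm over their backs; the gripper's body (76 mm by 85 mm) begins 54 mm behind the grasp point. The pads swing forward as they close: fully open they stand 13 mm farther back than shut.
Start: joints at [-1.227, 0.332, -0.065, 1.46, 0.022, 1.35, -0.088], TCP at [0.224, 0.583, 0.231] pointing down, gripper open.
Joint ranges: [-2.6, 2.6], [-0.5, 2.12], [-1.47, 1.34], [0.16, 2.42], [-1.27, 4.41], [0.06, 2.06], [-2.6, 2.6]. Speed limits (rad/s): [2.22, 2.22, 2.79, 2.79, 3.14, 3.14, 3.14].

INTERFACE

Orientations are given as a unit quaternion [x, y, z, w].
In Python, from workcell import manip gives the robot as it stands.
- The arm moves only by the shell command python3 jog.py 'ROWS' [FORCE]. ROWS is rows parted by semicolons, their numbers by spaces, 1 to 20 of them, each of 7 numbers: a rotation vector rx, ry, rz in rad, then dx, dy, dz in m, then the opening from 0.0 (shut) to 1.0 (fully open); each row is the pose to reach, as a shift and turn from the pose commanded when the command began, along the tool's axes at that moment; what a row does not reach only later rows make up. A row lasts 1/8 s, in which the tool goes at most 0.0625 m and 0.188 rad, less where a joint would pass 70% of its speed; a pose out of reach is approached as far as the arm can. The fingers move at their own pace and stop on an object; FORCE is the grip in N (left out, the last holds). Time passes only in rows, so rows that do not move let the fingers close. It prints the time, the measured TCP pose, the force, the opening and the grip force at its end.
- manip.get_obs(): the state, without advancing time (a new reading comes with each control period).
- manip.camera(name): name is "scene" or "top" or "wrist"; returns the picture (480x640x3 uint8, blue, green, red); there is no depth.
- manip.calibration(name): a dict with "fx", "fy", "cx", "cy" (pixels), "k1" (the pictures are not rectified: a ray, as slopes to the right and down, at radius r is drawn at 1 + k1 r^2 times it, then the intrinsics apply), "world_from_camera" (4x4, takes a point from camera to world coordinates); the wrist camera has in their place "tool_from_camera" (4x4, takes a point from camera to tool coordinates, whose origin is the TCP and whose axes are the flange's). Camera axes: x right, y up, looking along -z (the intrinsics and any distortion apply to the point x, -y, -z); pixel columns grow to the right and rows downward; lengths in m; the calibration is good to about 2 mm. A picture is of the moment at which its call begins: read the wrist's pose just before it. calibration takes no time and is no camera call.
- manip.hand_in(): hands the job in; it is judged then, once.
The state is a dict: "clock": time; "joint_pos": joint angles; "joint_velocities": joint speeds; "tau": joint torques, N m; "position": TCP position; "ee_rot": TCP orientation; "ft_force": force on the tool from outside, world axes, zero at the start; "torque": the same for the moment, N m; "grip_width": opening from 0.0 (shut) to 1.0 (fully open); "grasp_force": force on a finger pad.
Only numpy, scipy, OpenCV 4.12 (cv2) and the standard library are available. Lean on these libraries where they do the work, as an engineer would, in place of code of your own. Each camera call takes 0.05 s, during which the arm holds its last target. There are 200 camera calls.

## Working session

There is one attempt and no reset: what is moved stays moved. The work goes in short steps, Python scripts to look and compute and a shell command to move; the robot and the scene stay as the last step left them, time stands still between calls to the robot, and variables do not carry over. Pictures are saved under pics/ and viewed, at most 10 in all, crops included, and the job is handed in when it is done.

```bash
ls; mkdir -p pics
python3 - <<'E'
from workcell import manip
import cv2,numpy as np
np.set_printoptions(precision=4,suppress=True)
o=manip.get_obs();print(o)
for n in("scene","top"):
    cv2.imwrite(f"pics/{n}0.png",manip.camera(n))
for n in("scene","top","wrist"): print(n,manip.calibration(n))
E
```

```text
jog.py
pics
workcell.py
{'clock': 0.0, 'joint_pos': array([-1.2266,  0.3329, -0.0647,  1.461 ,  0.0216,  1.3499, -0.0885]), 'joint_velocities': array([-0.0014, -0.0008,  0.0001, -0.0011,  0.0008,  0.0011,  0.0001]), 'tau': array([ -0.0003, -62.5454,   0.0489, -39.1619,   0.0161,   0.0098,
        -0.    ]), 'position': array([0.224 , 0.5831, 0.2305]), 'ee_rot': array([ 0.1824,  0.9832, -0.0007, -0.0001]), 'ft_force': array([-0.2285, -0.3418, -0.2504]), 'torque': array([-0.0357,  0.0386,  0.015 ]), 'grasp_force': 0.0, 'grip_width': 1.001445260437293}
scene {'fx': 504.9297105775484, 'fy': 504.9297105775484, 'cx': 316.280064598805, 'cy': 245.6993463644958, 'k1': 0.011146852073677176, 'world_from_camera': array([[ 0.8144,  0.3712, -0.446 , -0.0273],
       [-0.5798,  0.4913, -0.6499, -0.7687],
       [-0.0221,  0.7879,  0.6154,  0.9039],
       [ 0.    ,  0.    ,  0.    ,  1.    ]])}
top {'fx': 520.1716714534916, 'fy': 520.1716714534916, 'cx': 311.2463958311623, 'cy': 237.4120994003967, 'k1': -0.06497648845940192, 'world_from_camera': array([[-0.0016,  0.9978, -0.0661,  0.4566],
       [-1.    , -0.0017, -0.0016,  0.0351],
       [-0.0017,  0.0661,  0.9978,  1.325 ],
       [ 0.    ,  0.    ,  0.    ,  1.    ]])}
wrist {'fx': 431.3843338176351, 'fy': 431.3843338176351, 'cx': 318.26396300637487, 'cy': 238.77316905966484, 'k1': 0.007462598168189281, 'tool_from_camera': array([[ 0.0002,  0.9615,  0.2747,  0.0695],
       [ 1.    , -0.0001, -0.0004,  0.0002],
       [-0.0003,  0.2747, -0.9615, -0.1423],
       [ 0.    ,  0.    ,  0.    ,  1.    ]])}
```

View pics/scene0.png

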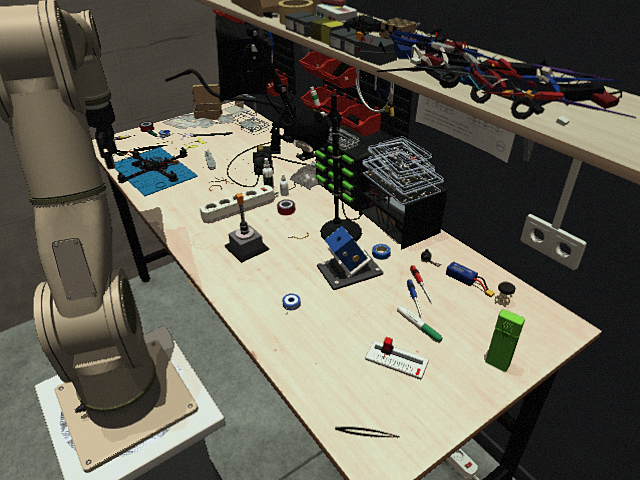

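View pics/top0.png

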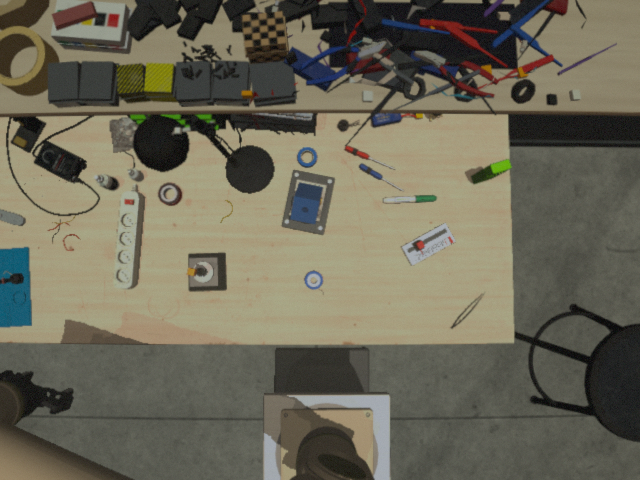

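```bash
cat > h.py <<'E'
from workcell import manip
import cv2,numpy as np
from scipy.spatial.transform import Rotation as R
np.set_printoptions(precision=4,suppress=True)
def pose(o=None):
    o=o or manip.get_obs();T=np.eye(4);T[:3,:3]=R.from_quat(o["ee_rot"]).as_matrix();T[:3,3]=o["position"];return T
def cam(n,T=None):
    c=manip.calibration(n);W=c["world_from_camera"] if n!="wrist" else T@c["tool_from_camera"];return c,W
def ray(n,uv,T=None):
    c,W=cam(n,T);d=np.array([(uv[0]-c["cx"])/c["fx"],(uv[1]-c["cy"])/c["fy"]]);s=d.copy()
    for _ in range(20): s=d/(1+c["k1"]*(s@s))
    v=W[:3,:3]@np.array([s[0],-s[1],-1]);return W[:3,3],v/np.linalg.norm(v)
def atz(n,uv,z,T=None):
    p,v=ray(n,uv,T);return p+v*(z-p[2])/v[2]
def tri(rays):
    A=np.zeros((3,3));b=np.zeros(3)
    for p,v in rays: M=np.eye(3)-np.outer(v,v);A+=M;b+=M@p
    x=np.linalg.solve(A,b);return x,[np.linalg.norm((np.eye(3)-np.outer(v,v))@(x-p)) for p,v in rays]
def proj(n,X,T=None):
    c,W=cam(n,T);x=W[:3,:3].T@(np.asarray(X)-W[:3,3]);s=np.array([x[0],-x[1]])/-x[2];s=s*(1+c["k1"]*(s@s))
    return np.array([s[0]*c["fx"]+c["cx"],s[1]*c["fy"]+c["cy"]])
E
python3 - <<'E'
from h import *
print("stand",atz("top",(211,270),.05)," fix",atz("top",(308,202),.01)," scale",atz("top",(428,244),.01),"pointer",atz("top",(422,245),.046), atz("scene",(387,340),.046))
t=cv2.imread("pics/top0.png");s=cv2.imread("pics/scene0.png")
def tile(im,x,y,w=66,h=75): return cv2.resize(im[y:y+h,x:x+w],(264,300),interpolation=cv2.INTER_CUBIC)
m=np.vstack([np.hstack([tile(t,175,235),tile(t,276,165),tile(t,396,208)]),np.hstack([tile(s,213,188),tile(s,318,220),tile(s,364,320)])])
cv2.imwrite("pics/m0.png",m)
E
```

```text
stand [0.4613 0.2832 0.05  ]  fix [0.634  0.0453 0.01  ]  scale [ 0.5264 -0.2592  0.01  ] pointer [ 0.5221 -0.2362  0.046 ] [ 0.5227 -0.2341  0.046 ]
```

View pics/m0.png

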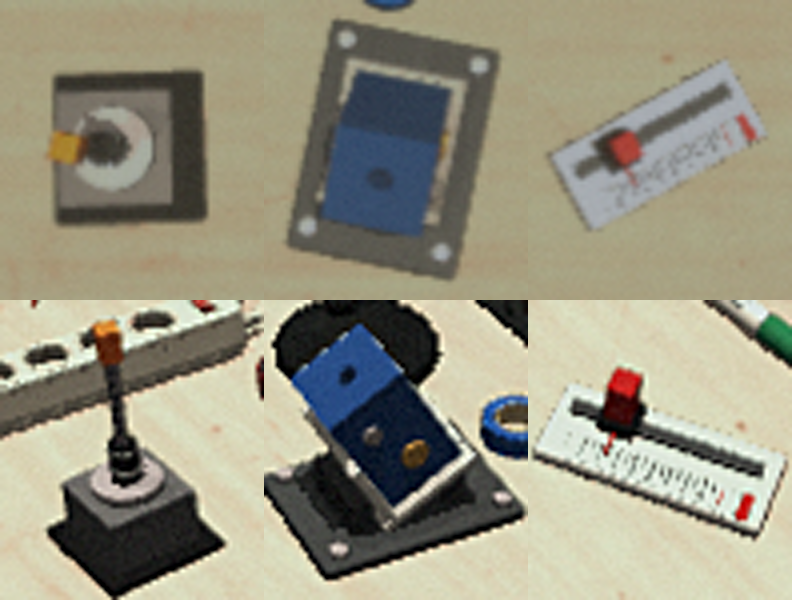

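```bash
cat >> h.py <<'E'
def rel(Rt,p):
    "tool-axis shift to reach world TCP pose"
    T=pose();print("rotvec",R.from_matrix(T[:3,:3].T@Rt).as_rotvec(),"shift",T[:3,:3].T@(np.asarray(p)-T[:3,3]))
def frame(z,y):
    z=np.array(z,float);z/=np.linalg.norm(z);y=np.array(y,float);y-=z*(y@z);y/=np.linalg.norm(y);return np.c_[np.cross(y,z),y,z]
E
python3 - <<'E'
from h import *
hd=tri([ray("top",(191.75,271.75)),ray("scene",(240.2,198.7))]);print("head",hd)
print("mouth",tri([ray("top",(305,210)),ray("scene",(339,239))]))
bt=[(346,38),(480,65),(307,226),(440,252)]
B=[atz("top",(276+(x-264)/4,165+y/4),.01) for x,y in bt];print(B,np.mean(B,0))
d=B[0]-B[2]+B[1]-B[3];print("fix yaw",np.degrees(np.arctan2(d[1],d[0])))
# stand top corners
S=[atz("top",(175+x/4,235+y/4),.05) for x,y in[(57,90),(172,90),(172,206),(57,206)]];print(S,np.mean(S,0))
# scale outline corners
C=[atz("top",(396+(x-528)/4,208+y/4),.01) for x,y in[(552,155),(725,62),(765,138),(592,229)]];print(C,np.mean(C,0))
T=pose();rel(T[:3,:3],[hd[0][0],hd[0][1],.30])
E
```

```text
head (array([0.4593, 0.302 , 0.1684]), [np.float64(0.0026336785740005593), np.float64(0.002633678574000555)])
mouth (array([0.6029, 0.0501, 0.118 ]), [np.float64(0.002598303362863183), np.float64(0.0025983033628632387)])
[array([0.7049, 0.0747, 0.01  ]), array([ 0.6873, -0.0109,  0.01  ]), array([0.5843, 0.0994, 0.01  ]), array([0.5676, 0.015 , 0.01  ])] [0.636  0.0445 0.01  ]
fix yaw -11.878964724711441
[array([0.492 , 0.3374, 0.05  ]), array([0.492 , 0.2663, 0.05  ]), array([0.421 , 0.2656, 0.05  ]), array([0.4209, 0.3365, 0.05  ])] [0.4565 0.3015 0.05  ]
[array([ 0.5196, -0.1928,  0.01  ]), array([ 0.5786, -0.3043,  0.01  ]), array([ 0.5301, -0.329 ,  0.01  ]), array([ 0.4727, -0.2176,  0.01  ])] [ 0.5252 -0.2609  0.01  ]
rotvec [0. 0. 0.] shift [-0.3205 -0.1782 -0.0692]
```

```bash
R="0 0 -0.367 -0.32 -0.178 -0.07 1"; python3 jog.py '0 0 -0.367 -0.32 -0.178 -0.07 1;0 0 -0.367 -0.32 -0.178 -0.07 1;0 0 -0.367 -0.32 -0.178 -0.07 1;0 0 -0.367 -0.32 -0.178 -0.07 1;0 0 -0.367 -0.32 -0.178 -0.07 1;0 0 -0.367 -0.32 -0.178 -0.07 1;0 0 -0.367 -0.32 -0.178 -0.07 1;0 0 -0.367 -0.32 -0.178 -0.07 1;0 0 -0.367 -0.32 -0.178 -0.07 1;0 0 -0.367 -0.32 -0.178 -0.07 1;0 0 -0.367 -0.32 -0.178 -0.07 1'
python3 - <<'E'
from h import *
o=manip.get_obs();print(o["joint_pos"]);T=pose(o);np.save("T1.npy",T);print(T);cv2.imwrite("pics/w1.png",manip.camera("wrist"))
E
```

```text
clock: 1.48
position: [0.4586, 0.303, 0.3012]
ee_rot: [-0.001, 1.0, -0.0, -0.0]
ft_force: [-0.4, -0.7, -0.3]
grip_width: 1.0
grasp_force: 0.0
[-0.774   0.1335  0.1196  1.5587 -0.0161  1.4505  0.9185]
[[-1.     -0.0012 -0.0001  0.4586]
 [-0.0012  1.     -0.      0.303 ]
 [ 0.0001 -0.     -1.      0.3012]
 [ 0.      0.      0.      1.    ]]
```

View pics/w1.png

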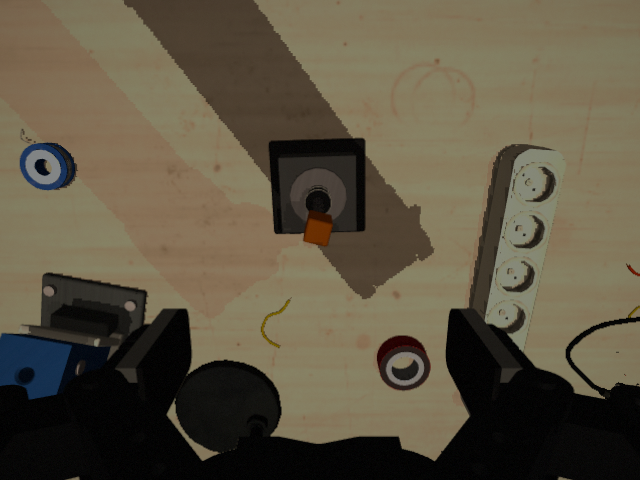

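Run:
```python
from h import *
im=cv2.imread("pics/w1.png");T=np.load("T1.npy")
h=cv2.cvtColor(im,cv2.COLOR_BGR2HSV)
c=h[190:260,290:350];m=((c[...,0]<18)&(c[...,1]>180)&(c[...,2]>60));print(m.sum(),np.percentile(c[...,2][m],[5,25,50,75,95]))
cv2.imwrite("pics/z1.png",cv2.resize(im[185:260,280:360],None,fx=8,fy=8,interpolation=cv2.INTER_CUBIC))
```

```text
597 [ 76.  98. 105. 106. 107.]
```

View pics/z1.png

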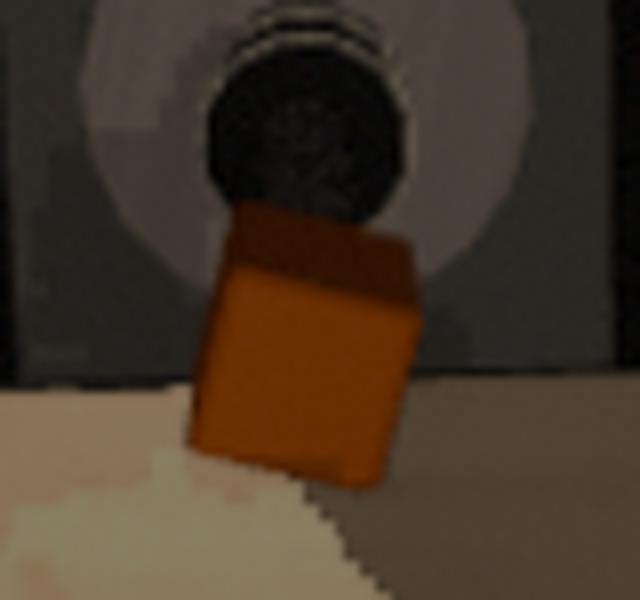

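Run:
```python
from h import *
T=np.load("T1.npy")
px=[(280+x/8,185+y/8) for x,y in[(237,265),(420,313),(382,488),(190,450)]]
P=np.array([atz("wrist",p,.189,T) for p in px]);print(P,P.mean(0))
for i in range(4):
    d=P[(i+1)%4]-P[i];print(np.linalg.norm(d),np.degrees(np.arctan2(d[1],d[0])))
c=np.mean(px,0);print(tri([ray("wrist",c,T),ray("scene",(239.8,195))]),tri([ray("wrist",c,T),ray("scene",(239.8,195)),ray("top",(191.5,271.5))]))
# foot disc bounds zoom left80 right 530, centre row?
print("foot L/R",atz("wrist",(290,196),.058,T),atz("wrist",(346.2,196),.058,T))
```

```text
[[0.4489 0.298  0.189 ]
 [0.4527 0.3119 0.189 ]
 [0.4665 0.3091 0.189 ]
 [0.4635 0.2943 0.189 ]] [0.4579 0.3033 0.189 ]
0.014377244246471355 74.99829203238355
0.0141726455921808 -11.321156873007054
0.01508223138940015 -101.59091202948167
0.01504250512470741 165.88017545912098
(array([0.4619, 0.3031, 0.1781]), [np.float64(0.0010499908184402247), np.float64(0.0010499908184404168)]) (array([0.46  , 0.3019, 0.1796]), [np.float64(0.0015431042208183567), np.float64(0.0022201079495479253), np.float64(0.0025040581537771564)])
foot L/R [0.4592 0.2778 0.058 ] [0.4591 0.3285 0.058 ]
```

```bash
python3 jog.py '0 0 0.227 0 0 0.08 1;0 0 0.227 0 0 0.08 1;0 0 0.227 0 0 0.08 1;0 0 0.227 0 0 0.08 1'
python3 - <<'E'
from h import *
T=pose();np.save("T2.npy",T);print(T);im=manip.camera("wrist");cv2.imwrite("pics/w2.png",im)
h=cv2.cvtColor(im,cv2.COLOR_BGR2HSV);m=((h[...,0]<18)&(h[...,1]>180)&(h[...,2]>85)).astype(np.uint8)
m[:150]=0;m[:,:250]=0;m[:,400:]=0
ys,xs=np.nonzero(m);print(len(xs),xs.min(),xs.max(),ys.min(),ys.max())
cs,_=cv2.findContours(m,0,1);c=max(cs,key=cv2.contourArea);r=cv2.minAreaRect(c);print(r);uv=r[0]
P=[atz("wrist",p,.189,T) for p in cv2.boxPoints(r)];print([np.linalg.norm(P[i]-P[i-1]) for i in range(4)],np.array(P),np.mean(P,0))
print(tri([ray("wrist",uv,T),ray("wrist",(318.4,232.4),np.load("T1.npy"))]),tri([ray("wrist",uv,T),ray("scene",(239.8,195))]))
x,y=map(int,uv);cv2.imwrite("pics/z2.png",cv2.resize(im[y-60:y+60,x-70:x+70],None,fx=5,fy=5,interpolation=cv2.INTER_CUBIC))
E
```

```text
clock: 2.02
position: [0.4595, 0.303, 0.2227]
ee_rot: [0.113, 0.994, 0.001, 0.001]
ft_force: [0.2, -0.4, 0.1]
grip_width: 1.001
grasp_force: 0.0
[[-0.9747  0.2237  0.0015  0.4595]
 [ 0.2237  0.9747  0.0012  0.303 ]
 [-0.0011  0.0015 -1.      0.2227]
 [ 0.      0.      0.      1.    ]]
887 301 334 260 291
((317.2196044921875, 275.1690673828125), (33.60166931152344, 29.378755569458008), 2.602562189102173)
[np.float64(0.014756306386221624), np.float64(0.013606628949084792), np.float64(0.014465277108551137), np.float64(0.013624578261756459)] [[0.4615 0.2945 0.189 ]
 [0.4484 0.2983 0.189 ]
 [0.4523 0.3122 0.189 ]
 [0.4655 0.3087 0.189 ]] [0.4569 0.3034 0.189 ]
(array([0.4591, 0.3032, 0.1834]), [np.float64(0.00028939139821363173), np.float64(0.0002893913982137019)]) (array([0.4617, 0.3024, 0.1784]), [np.float64(0.0009111430471831919), np.float64(0.0009111430471833362)])
```

View pics/z2.png

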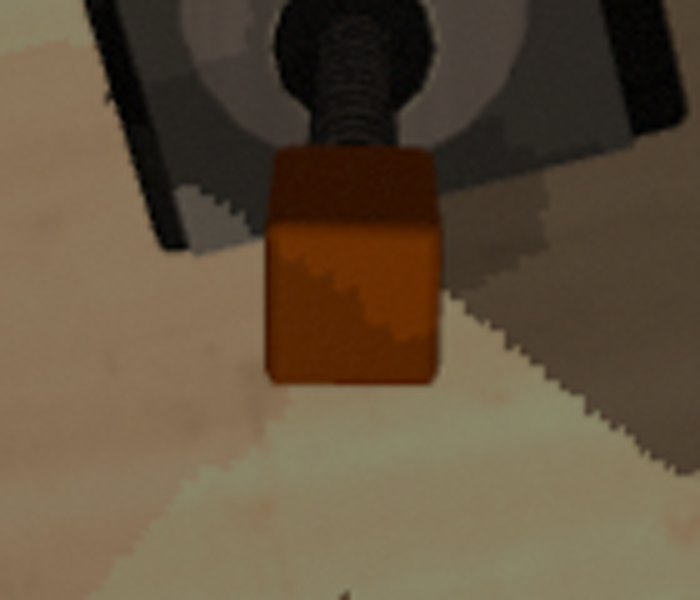

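```bash
python3 jog.py '0 0 0 0.0015 0 0.03 0.6;0 0 0 0.0015 0 0.0675 0.5;0 0 0 0.0015 0 0.0675 0.4;0 0 0 0.0015 0 0.0675 0;0 0 0 0.0015 0 0.0675 0;0 0 0 0.0015 0 0.0675 0;0 0 0 0.0015 0 0.0675 0;0 0 0 0.0015 0 0.0675 0' 60
python3 - <<'E'
from h import *
o=manip.get_obs();print(o["ft_force"],o["torque"],pose(o),o["grip_width"]*85)
E
```

```text
clock: 3.08
position: [0.4581, 0.3034, 0.1545]
ee_rot: [0.113, 0.994, 0.001, 0.001]
ft_force: [1.8, 2.1, 3.3]
grip_width: 0.178
grasp_force: 59.3
[1.8221 2.0931 3.3335] [ 0.4493 -0.6466  0.0077] [[-0.9744  0.2248  0.0015  0.4581]
 [ 0.2248  0.9744  0.0013  0.3034]
 [-0.0012  0.0016 -1.      0.1545]
 [ 0.      0.      0.      1.    ]] 15.140679665731286
```

```bash
python3 jog.py '0 0 0 0 0 -0.02 0;0 0 0 0 0 -0.06 0;0 0 0 0 0 -0.11 0;0 0 0 0 0 -0.15 0;0 0 0 -0.01 -0.04 -0.15 0;0 0 0 -0.03 -0.09 -0.15 0;0 0 0 -0.048 -0.156 -0.15 0;0 0 0 -0.048 -0.156 -0.15 0;0 0 0 -0.048 -0.156 -0.15 0'
python3 - <<'E'
from h import *
o=manip.get_obs();T=pose(o);np.save("TA.npy",T);print(T,o["ft_force"]);cv2.imwrite("pics/wA.png",manip.camera("wrist"))
E
python3 jog.py '0 0 0 -0.01 -0.045 0 0;0 0 0 -0.025 -0.1 0 0;0 0 0 -0.0405 -0.15 0 0;0 0 0 -0.0405 -0.175 0 0;0 0 0 -0.0405 -0.175 0 0;0 0 0 -0.0405 -0.175 0 0'
python3 - <<'E'
from h import *
o=manip.get_obs();T=pose(o);np.save("TB.npy",T);print(T,o["joint_pos"]);cv2.imwrite("pics/wB.png",manip.camera("wrist"))
TA=np.load("TA.npy");X=[.603,.05,.118];ua=proj("wrist",X,TA);ub=proj("wrist",X,T);print(ua,ub)
A=cv2.imread("pics/wA.png");B=cv2.imread("pics/wB.png")
def cr(im,u): 
    x,y=[int(np.clip(v,100*1,m-100)) for v,m in zip(u,(640,480))];print(x-100,y-100);return cv2.resize(im[y-100:y+100,x-100:x+100],(400,400),interpolation=cv2.INTER_CUBIC)
cv2.imwrite("pics/mAB.png",np.hstack([cr(A,ua),cr(B,ub)]))
E
```

```text
clock: 4.2
position: [0.4688, 0.14, 0.3033]
ee_rot: [0.113, 0.994, -0.0, -0.001]
ft_force: [-0.9, 0.8, -1.1]
grip_width: 0.176
grasp_force: 59.0
[[-0.9742  0.2255 -0.0012  0.4688]
 [ 0.2255  0.9742  0.0001  0.14  ]
 [ 0.0012 -0.0002 -1.      0.3033]
 [ 0.      0.      0.      1.    ]] [-0.9051  0.8456 -1.1342]
clock: 5.0
position: [0.4696, -0.0376, 0.3035]
ee_rot: [0.112, 0.994, 0.0, -0.0]
ft_force: [-0.2, 0.7, -0.8]
grip_width: 0.17
grasp_force: 59.1
[[-0.975   0.2222 -0.0006  0.4696]
 [ 0.2222  0.975   0.0001 -0.0376]
 [ 0.0006 -0.     -1.      0.3035]
 [ 0.      0.      0.      1.    ]] [-0.4673 -0.0676  0.432   1.7518  0.0283  1.4517  1.3071]
[251.8611 379.3826] [454.1186 337.3596]
151 279
354 237
```

View pics/mAB.png

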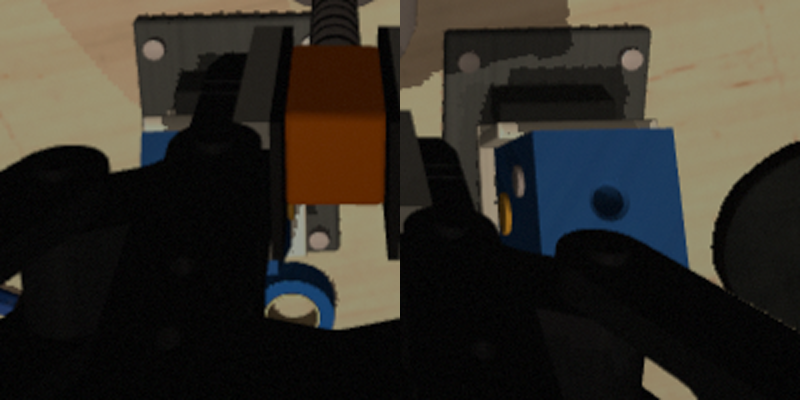

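```bash
python3 jog.py '0 0 0 0.04 0.01 0 0;0 0 0 0.08 0.02 0 0;0 0 0 0.08 0.02 -0.04 0;0 0 0 0.08 0.02 -0.05 0;0 0 0 0.08 0.02 -0.05 0'
python3 - <<'E'
from h import *
o=manip.get_obs();T=pose(o);np.save("TC.npy",T);print(T,o["joint_pos"]);C=manip.camera("wrist");cv2.imwrite("pics/wC.png",C)
B=np.load("TB.npy")
rb=ray("wrist",(458.5,338.5),B)
print(tri([rb,ray("scene",(339,239))]),tri([rb,ray("top",(305,210))]),tri([rb,ray("top",(305,210)),ray("scene",(339,239))]))
u=proj("wrist",[.603,.05,.118],T);print(u)
x,y=int(u[0])-75,int(u[1])-75;print(x,y);cv2.imwrite("pics/zC.png",cv2.resize(C[y:y+150,x:x+150],(600,600),interpolation=cv2.INTER_CUBIC))
E
```

```text
clock: 5.68
position: [0.3964, -0.0014, 0.354]
ee_rot: [0.113, 0.994, 0.0, 0.0]
ft_force: [0.4, -0.6, -1.8]
grip_width: 0.173
grasp_force: 59.1
[[-0.9747  0.2237  0.001   0.3964]
 [ 0.2237  0.9747  0.0001 -0.0014]
 [-0.0009  0.0003 -1.      0.354 ]
 [ 0.      0.      0.      1.    ]] [-0.5131 -0.2578  0.3225  1.8014  0.081   1.5842  1.1459]
(array([0.6091, 0.0547, 0.1122]), [np.float64(0.0005852799455940608), np.float64(0.000585279945594119)]) (array([0.5996, 0.0514, 0.1265]), [np.float64(5.489016882925024e-05), np.float64(5.489016882928028e-05)]) (array([0.6034, 0.0513, 0.1183]), [np.float64(0.0022098278082515093), np.float64(0.0027731695119279217), np.float64(0.0029613151609787507)])
[413.3637 382.8545]
338 307
```

View pics/zC.png

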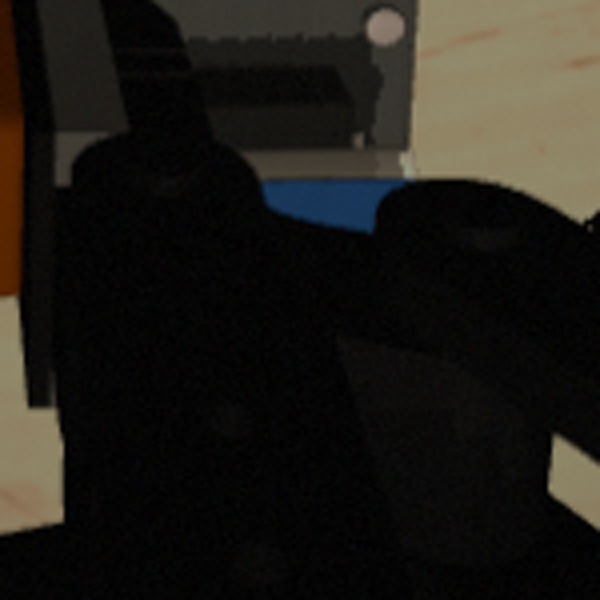

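Run:
```python
from h import *
psi=np.radians(-12);z=np.array([.5*np.cos(psi),.5*np.sin(psi),-np.cos(np.pi/6)]);y=np.array([-np.sin(psi),np.cos(psi),0])
M=np.array([.601,.0515,.1225]);F=frame(z,y);print(F)
for s in(-.06,.06): rel(F,M-.2*z+s*y)
```

```text
[[-0.8471  0.2079  0.4891]
 [ 0.1801  0.9781 -0.104 ]
 [-0.5     0.     -0.866 ]]
rotvec [-0.0047 -0.5239 -0.0161] shift [-0.0888  0.0361  0.0575]
rotvec [-0.0047 -0.5239 -0.0161] shift [-0.0868  0.156   0.0574]
```

```bash
python3 jog.py '0 -0.17 -0.005 -0.03 0.01 0.01 0;-0.002 -0.35 -0.01 -0.06 0.025 0.035 0;-0.005 -0.524 -0.016 -0.089 0.036 0.0575 0;-0.005 -0.524 -0.016 -0.089 0.036 0.0575 0;-0.005 -0.524 -0.016 -0.089 0.036 0.0575 0;-0.005 -0.524 -0.016 -0.089 0.036 0.0575 0'
python3 - <<'E'
from h import *
T=pose();np.save("TD.npy",T);print(T);cv2.imwrite("pics/wD.png",manip.camera("wrist"))
E
python3 jog.py '0 0 0 0 0.04 0 0;0 0 0 0 0.09 0 0;0 0 0 0 0.12 0 0;0 0 0 0 0.12 0 0;0 0 0 0 0.12 0 0'
python3 - <<'E'
from h import *
o=manip.get_obs();T=pose(o);np.save("TE.npy",T);print(T,o["joint_pos"]);E=manip.camera("wrist");cv2.imwrite("pics/wE.png",E);D=cv2.imread("pics/wD.png")
M=[.601,.0515,.1225];t=[]
for im,TT in((D,np.load("TD.npy")),(E,T)):
    u=proj("wrist",M,TT);x,y=int(u[0])-80,int(u[1])-80;print(u,x,y);t.append(cv2.resize(im[y:y+160,x:x+160],(400,400),interpolation=cv2.INTER_CUBIC))
    h=cv2.cvtColor(im,cv2.COLOR_BGR2HSV);
cv2.imwrite("pics/mDE.png",np.hstack(t))
E
```

```text
clock: 6.48
position: [0.4914, 0.0126, 0.298]
ee_rot: [0.102, 0.96, -0.026, 0.257]
ft_force: [-0.1, 0.5, -0.7]
grip_width: 0.174
grasp_force: 59.1
[[-0.8465  0.2101  0.4891  0.4914]
 [ 0.1829  0.9777 -0.1035  0.0126]
 [-0.5     0.0018 -0.866   0.298 ]
 [ 0.      0.      0.      1.    ]]
clock: 7.15
position: [0.516, 0.1296, 0.2967]
ee_rot: [0.102, 0.961, -0.027, 0.257]
ft_force: [0.0, 0.1, -0.8]
grip_width: 0.173
grasp_force: 59.2
[[-0.8467  0.2098  0.4889  0.516 ]
 [ 0.182   0.9778 -0.1044  0.1296]
 [-0.4999  0.0006 -0.8661  0.2967]
 [ 0.      0.      0.      1.    ]] [-0.5416 -0.2153 -0.0175  1.9974  0.4193  1.0084  0.6371]
[392.8435 202.3136] 312 122
[245.2632 204.0262] 165 124
```

View pics/mDE.png

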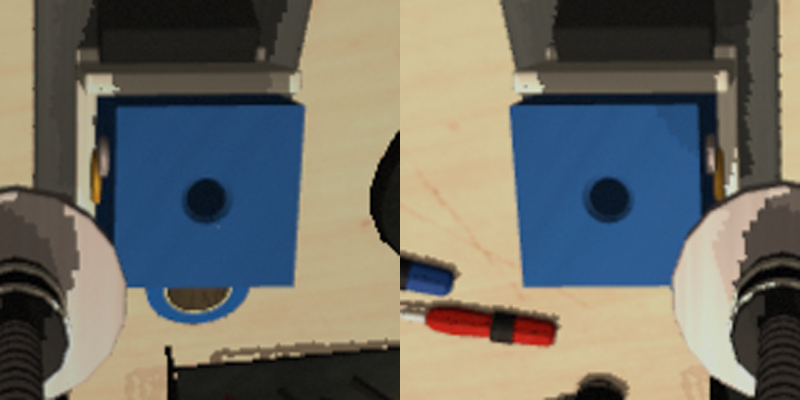

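Run:
```python
from h import *
D,E,B=[np.load(f"T{k}.npy") for k in "DEB"]
d=lambda x,y:ray("wrist",(312+x/2.5,122+y/2.5),D)
e=lambda x,y:ray("wrist",(165+(x-400)/2.5,124+y/2.5),E)
h=tri([d(207,201),e(608.5,200)]);print("hole",h, tri([d(207,201),e(608.5,200),ray("wrist",(458.5,338.5),B)]),tri([d(207,201),e(608.5,200),ray("top",(305,210)),ray("scene",(339,239))]))
TL=tri([d(117,104),e(511,104)])[0];TR=tri([d(304,105),e(699.5,103.5)])[0];print("TL,TR",TL,TR,np.linalg.norm(TL-TR))
v=TR-TL;print("edge yaw (expect psi-90)",np.degrees(np.arctan2(v[1],v[0]))+90, v[2])
m=(TL+TR)/2;print("mid-top to hole",np.linalg.norm(m-h[0]),m-h[0])
print("yaw from mid",np.degrees(np.arctan2(*(m-h[0])[[1,0]])),"slope",np.degrees(np.arcsin((m-h[0])[2]/np.linalg.norm(m-h[0]))))
```

```text
hole (array([0.6033, 0.0531, 0.1204]), [np.float64(4.181583885250864e-05), np.float64(4.181583885246841e-05)]) (array([0.6034, 0.0531, 0.1202]), [np.float64(0.00011726855835355125), np.float64(2.1922475036725113e-05), np.float64(9.992486776496347e-05)]) (array([0.604 , 0.0517, 0.118 ]), [np.float64(0.0018655005536515638), np.float64(0.0011296659988766545), np.float64(0.003329862256129802), np.float64(0.0028000938095723207)])
TL,TR [0.5716 0.0293 0.1034] [0.5848 0.0879 0.1027] 0.06008899777783119
edge yaw (expect psi-90) 167.23280592717876 -0.0007203652392894638
mid-top to hole 0.030972105892720894 [-0.0251  0.0054 -0.0174]
yaw from mid 167.75485320037723 slope -34.09775241163768
```

```bash
cat >> h.py <<'E'
psi=np.radians(-12.5);Z=np.array([.5*np.cos(psi),.5*np.sin(psi),-np.cos(np.pi/6)]);Y=np.array([-np.sin(psi),np.cos(psi),0]);F=frame(Z,Y)
M=np.array([.6034,.0531,.1203])
def st():
    o=manip.get_obs();T=pose(o);print("clk",o["clock"],"F tool",F.T@o["ft_force"],"tq",F.T@o["torque"],"err mouth in bore frame (want 0,0,D)",F.T@(M-T[:3,3]),"rot",R.from_matrix(T[:3,:3].T@F).as_rotvec(),"grip",o["grip_width"])
E
python3 - <<'E'
from h import *
rel(F,M-.15*Z);st()
E
```

```text
rotvec [0.0039 0.0001 0.0051] shift [ 0.0003 -0.0557  0.0535]
clk 7.2 F tool [0.8831 0.355  0.0791] tq [ 0.0078  0.7492 -0.0385] err mouth in bore frame (want 0,0,D) [-0.     -0.0555  0.2037] rot [0.0039 0.0001 0.0051] grip 0.1774510931360755
```

```bash
python3 jog.py '0.002 0 0.002 0 -0.03 0 0;0.004 0 0.005 0 -0.056 0.02 0;0.004 0 0.005 0 -0.0557 0.0535 0;0.004 0 0.005 0 -0.0557 0.0535 0;0.004 0 0.005 0 -0.0557 0.0535 0;0.004 0 0.005 0 -0.0557 0.0535 0'; python3 -c "from h import *;st()"
```

```text
clock: 7.95
position: [0.5305, 0.0707, 0.2514]
ee_rot: [0.104, 0.96, -0.028, 0.258]
ft_force: [0.1, 0.3, -1.6]
grip_width: 0.176
grasp_force: 59.1
clk 7.95 F tool [0.7449 0.2874 1.4259] tq [0.001  0.7578 0.0167] err mouth in bore frame (want 0,0,D) [ 0.0006 -0.0014  0.151 ] rot [0.0017 0.0019 0.0013] grip 0.1763016638542545
```

```bash
python3 jog.py '0 0 0 0.0006 -0.0014 0.005 0;0 0 0 0.0006 -0.0014 0.015 0;0 0 0 0.0006 -0.0014 0.024 0;0 0 0 0.0006 -0.0014 0.028 0;0 0 0 0.0006 -0.0014 0.031 0;0 0 0 0.0006 -0.0014 0.031 0'; python3 -c "from h import *;st()"
```

```text
clock: 8.7
position: [0.5447, 0.0657, 0.2227]
ee_rot: [0.104, 0.96, -0.028, 0.257]
ft_force: [0.6, 0.6, -0.9]
grip_width: 0.175
grasp_force: 59.2
clk 8.7 F tool [0.0611 0.6948 1.0171] tq [-0.0338  0.7436  0.0046] err mouth in bore frame (want 0,0,D) [-0.0008  0.0004  0.1187] rot [0.0004 0.0002 0.0015] grip 0.17487684040915458
```

```bash
python3 jog.py '0 0 0 -0.0004 0.0002 0.004 0;0 0 0 -0.0004 0.0002 0.008 0;0 0 0 -0.0004 0.0002 0.011 0;0 0 0 -0.0004 0.0002 0.011 0'; python3 -c "from h import *;st()";python3 jog.py '0 0 0 0 0 0.001 0;0 0 0 0 0 0.002 0;0 0 0 0 0 0.003 0;0 0 0 0 0 0.004 0;0 0 0 0 0 0.005 0;0 0 0 0 0 0.006 0;0 0 0 0 0 0.006 0';python3 -c "from h import *;st()"
```

```text
clock: 9.2
position: [0.5504, 0.0645, 0.2132]
ee_rot: [0.104, 0.96, -0.028, 0.257]
ft_force: [-0.3, 0.4, -2.1]
grip_width: 0.175
grasp_force: 59.2
clk 9.2 F tool [1.3747 0.3023 1.6021] tq [-0.0154  0.715  -0.0327] err mouth in bore frame (want 0,0,D) [-0.0005  0.0003  0.1076] rot [0.0003 0.     0.0015] grip 0.17493592592521776
clock: 10.07
position: [0.5534, 0.064, 0.2083]
ee_rot: [0.104, 0.96, -0.028, 0.258]
ft_force: [-1.5, -0.9, 1.5]
grip_width: 0.177
grasp_force: 59.8
clk 10.075 F tool [ 0.3242 -1.2217 -1.9322] tq [0.1334 0.7452 0.0015] err mouth in bore frame (want 0,0,D) [-0.0003  0.0002  0.1018] rot [0.0007 0.0005 0.0015] grip 0.17718410184392358
```

```bash
python3 jog.py '0 0 0 0 0 0.002 0;0 0 0 0 0 0.004 0;0 0 0 0 0 0.006 0'; python3 -c "from h import *;st()";python3 jog.py '0 0 0 0 0 0.002 0;0 0 0 0 0 0.004 0;0 0 0 0 0 0.006 0;0 0 0 0 0 0.008 0;0 0 0 0 0 0.009 0;0 0 0 0 0 0.009 0';python3 -c "from h import *;st()"
```

```text
clock: 10.45
position: [0.5564, 0.0634, 0.2031]
ee_rot: [0.104, 0.96, -0.028, 0.258]
ft_force: [-3.2, -0.2, 3.5]
grip_width: 0.177
grasp_force: 59.9
clk 10.45 F tool [ 0.9398 -0.8892 -4.6087] tq [0.1787 0.8257 0.0295] err mouth in bore frame (want 0,0,D) [-0.0003  0.0001  0.0957] rot [0.0007 0.0005 0.0015] grip 0.17679200828796696
clock: 11.2
position: [0.5607, 0.0624, 0.1952]
ee_rot: [0.104, 0.96, -0.028, 0.257]
ft_force: [-0.5, -0.3, -0.4]
grip_width: 0.176
grasp_force: 59.6
clk 11.2 F tool [ 0.5226 -0.3879  0.1293] tq [-0.0141  0.5832  0.0551] err mouth in bore frame (want 0,0,D) [-0.0004  0.0002  0.0867] rot [0.0005 0.0002 0.0016] grip 0.17613963254299939
```

```bash
cat > g.py <<'E'
from h import *
import sys
o=manip.get_obs();f=F.T@o["ft_force"];D=F.T@(M-o["position"]);print(round(o["clock"],2),"Fz %.1f D %.2f mm"%(f[2],D[2]*1e3),f[:2]);sys.exit(f[2]<-7.5)
E
python3 jog.py '0 0 0 0 0 0.001 0;0 0 0 0 0 0.002 0' >/dev/null; python3 g.py && 
python3 jog.py '0 0 0 0 0 0.001 0;0 0 0 0 0 0.002 0' >/dev/null; python3 g.py && 
python3 jog.py '0 0 0 0 0 0.001 0;0 0 0 0 0 0.002 0' >/dev/null; python3 g.py && 
python3 jog.py '0 0 0 0 0 0.001 0;0 0 0 0 0 0.002 0' >/dev/null; python3 g.py
```

```text
11.45 Fz -4.1 D 84.87 mm [ 1.5439 -0.8097]
11.45 Fz -4.1 D 84.87 mm [ 1.5439 -0.8097]
11.45 Fz -4.1 D 84.87 mm [ 1.5439 -0.8097]
11.45 Fz -4.1 D 84.87 mm [ 1.5439 -0.8097]False
False
False
False
```

```bash
sed -i 's/sys.exit(f\[2\]<-7.5)/sys.exit(int(f[2]<-7.5))/' g.py; set -e
python3 jog.py '0 0 0 0 0 0.001 0;0 0 0 0 0 0.002 0' >/dev/null; python3 g.py
python3 jog.py '0 0 0 0 0 0.001 0;0 0 0 0 0 0.002 0' >/dev/null; python3 g.py
python3 jog.py '0 0 0 0 0 0.001 0;0 0 0 0 0 0.002 0' >/dev/null; python3 g.py
python3 jog.py '0 0 0 0 0 0.001 0;0 0 0 0 0 0.002 0' >/dev/null; python3 g.py
python3 jog.py '0 0 0 0 0 0.001 0;0 0 0 0 0 0.002 0' >/dev/null; python3 g.py
python3 jog.py '0 0 0 0 0 0.001 0;0 0 0 0 0 0.002 0' >/dev/null; python3 g.py
```

```text
11.7 Fz -4.5 D 82.82 mm [ 1.4412 -1.7594]
11.95 Fz -2.9 D 80.81 mm [ 0.4726 -1.6601]
12.2 Fz -3.3 D 78.81 mm [ 1.1446 -1.0707]
12.45 Fz -4.3 D 76.79 mm [ 2.0769 -0.5571]
12.7 Fz -3.7 D 74.79 mm [ 1.7134 -1.3805]
12.95 Fz -4.8 D 72.81 mm [ 0.9995 -0.5616]
```

```bash
set -e
python3 jog.py '0 0 0 0 0 0.001 0;0 0 0 0 0 0.002 0' >/dev/null; python3 g.py
python3 jog.py '0 0 0 0 0 0.001 0;0 0 0 0 0 0.002 0' >/dev/null; python3 g.py
python3 jog.py '0 0 0 0 0 0.001 0;0 0 0 0 0 0.002 0' >/dev/null; python3 g.py
python3 jog.py '0 0 0 0 0 0.001 0;0 0 0 0 0 0.002 0' >/dev/null; python3 g.py
python3 jog.py '0 0 0 0 0 0.001 0;0 0 0 0 0 0.002 0' >/dev/null; python3 g.py
python3 jog.py '0 0 0 0 0 0.001 0;0 0 0 0 0 0.002 0' >/dev/null; python3 g.py
python3 jog.py '0 0 0 0 0 0.001 0;0 0 0 0 0 0.002 0' >/dev/null; python3 g.py
python3 jog.py '0 0 0 0 0 0.001 0;0 0 0 0 0 0.002 0' >/dev/null; python3 g.py
python3 jog.py '0 0 0 0 0 0.001 0;0 0 0 0 0 0.002 0' >/dev/null; python3 g.py
python3 jog.py '0 0 0 0 0 0.001 0;0 0 0 0 0 0.002 0' >/dev/null; python3 g.py
python3 jog.py '0 0 0 0 0 0.001 0;0 0 0 0 0 0.002 0' >/dev/null; python3 g.py
```

```text
13.2 Fz -3.9 D 70.79 mm [ 0.6698 -1.6289]
13.45 Fz -3.3 D 68.79 mm [ 1.9987 -1.7507]
13.7 Fz -3.7 D 66.80 mm [ 1.8726 -1.0504]
13.95 Fz -3.4 D 64.79 mm [ 0.8081 -1.9035]
14.2 Fz -3.5 D 62.78 mm [ 1.4806 -1.4393]
14.45 Fz -3.7 D 60.77 mm [ 1.9479 -0.9397]
14.7 Fz -24.1 D 59.31 mm [ 4.6641 -3.8462]
```

```bash
python3 jog.py '0 0 0 0 0 -0.0003 0;0 0 0 0 0 -0.0003 0'; python3 -c "from h import *;st()"
```

```text
clock: 14.95
position: [0.5743, 0.0596, 0.1717]
ee_rot: [0.104, 0.96, -0.028, 0.258]
ft_force: [-6.1, 0.2, 6.1]
grip_width: 0.176
grasp_force: 60.5
clk 14.95 F tool [ 2.1635 -1.1194 -8.3309] tq [0.573  1.1459 0.0428] err mouth in bore frame (want 0,0,D) [-0.0001 -0.      0.0594] rot [0.0009 0.0007 0.0014] grip 0.17570741497760353
```

```bash
python3 jog.py '0 0 0 0 0 -0.0003 0.3;0 0 0 0 0 -0.0003 0.5;0 0 0 0 0 -0.0003 0.7;0 0 0 0 0 -0.0003 0.7'; python3 -c "from h import *;st()"; python3 jog.py '0 0 0 0 0 -0.02 0.7;0 0 0 0 0 -0.06 0.7;0 0 0 0 0 -0.10 0.7;0 0 0 0 0 -0.10 0.7';python3 - <<'E'
from h import *
T=pose();np.save("TG.npy",T);st();print(manip.get_obs()["joint_pos"]);cv2.imwrite("pics/wG.png",manip.camera("wrist"))
q=np.array
for k in(38,53,68,80): print(k,proj("wrist",M-Z*k/1e3,T))
E
```

```text
clock: 15.45
position: [0.5741, 0.0595, 0.1716]
ee_rot: [0.104, 0.96, -0.028, 0.258]
ft_force: [-0.3, 0.8, -0.4]
grip_width: 0.698
grasp_force: 0.0
clk 15.45 F tool [0.5841 0.7327 0.1002] tq [ 0.0213  0.5435 -0.0537] err mouth in bore frame (want 0,0,D) [-0.0003  0.0001  0.0594] rot [0.0007 0.0005 0.0015] grip 0.6979426772060708
clock: 15.95
position: [0.5257, 0.0712, 0.2615]
ee_rot: [0.104, 0.96, -0.027, 0.26]
ft_force: [0.4, -0.5, 0.2]
grip_width: 0.698
grasp_force: 0.0
clk 15.95 F tool [-0.5696 -0.393   0.1025] tq [-0.0028  0.5093  0.0084] err mouth in bore frame (want 0,0,D) [ 0.0015 -0.0009  0.1621] rot [0.0041 0.0047 0.0009] grip 0.698318098330787
[-0.499  -0.2328  0.0725  2.0856  0.4166  0.8917  0.7309]
38 [315.5968 225.8366]
53 [315.5607 232.0635]
68 [315.5204 239.0198]
80 [315.4846 245.2005]
```

Run:
```python
from h import *
P=M-.055*Z
c=manip.calibration("wrist")["tool_from_camera"]
for tilt,dist in((60,.24),(55,.24),(60,.22)):
    t=np.radians(tilt);z=np.array([np.sin(t)*np.cos(psi),np.sin(t)*np.sin(psi),-np.cos(t)]);G=frame(z,Y)
    tcp=P-G@(c[:3,3]-c[:3,2]*dist)-.06*Y   # P at dist on optical axis, lateral
    print(tilt,dist,tcp);rel(G,tcp)
    T=np.eye(4);T[:3,:3]=G;T[:3,3]=tcp
    print([proj("wrist",M-Z*k/1e3,T) for k in(0,38,68,94)])
```

```text
60 0.24 [0.4905 0.0164 0.2154]
rotvec [ 0.0027 -0.521   0.0005] shift [ 0.0417 -0.0606  0.0267]
[array([411.298 , 177.4587]), array([421.0739, 217.8299]), array([430.3849, 256.2241]), array([439.9475, 295.5981])]
55 0.24 [0.4948 0.0154 0.2217]
rotvec [ 0.0027 -0.4337  0.0006] shift [ 0.0346 -0.0606  0.0235]
[array([410.2028, 183.519 ]), array([420.658 , 219.7522]), array([430.7654, 254.7395]), array([441.3004, 291.165 ])]
60 0.22 [0.5094 0.0122 0.2105]
rotvec [ 0.0027 -0.521   0.0005] shift [ 0.0273 -0.0607  0.0407]
[array([418.5105, 172.7053]), array([429.9516, 216.0214]), array([441.0258, 257.8803]), array([452.5845, 301.4995])]
```

```bash
python3 jog.py '0 0 0 0.015 -0.03 0 0;0 0 0 0.027 -0.061 0 0;0 -0.17 0 0.027 -0.061 0.01 0;0 -0.34 0 0.027 -0.061 0.025 0;0 -0.521 0 0.027 -0.061 0.041 0;0 -0.521 0 0.027 -0.061 0.041 0;0 -0.521 0 0.027 -0.061 0.041 0'
python3 - <<'E'
from h import *
o=manip.get_obs();T=pose(o);np.save("TH.npy",T);print(T,o["joint_pos"]);im=manip.camera("wrist");cv2.imwrite("pics/wH.png",im)
for k in(0,38,68,94): print(k,proj("wrist",M-Z*k/1e3,T))
a,b=proj("wrist",M,T),proj("wrist",M-Z*.094,T)
x,y=int((a[0]+b[0])/2)-50,int((a[1]+b[1])/2)-75;print(x,y,im.shape)
cv2.imwrite("pics/zH.png",cv2.resize(im[y:y+150,x:x+100],(400,600),interpolation=cv2.INTER_CUBIC))
E
```

```text
clock: 16.88
position: [0.5216, 0.0206, 0.2564]
ee_rot: [0.104, 0.89, -0.042, 0.442]
ft_force: [0.9, 0.5, 1.3]
grip_width: -0.0
grasp_force: 0.0
[[-0.5873  0.2227  0.7782  0.5216]
 [ 0.1491  0.9747 -0.1664  0.0206]
 [-0.7955  0.0183 -0.6056  0.2564]
 [ 0.      0.      0.      1.    ]] [ 0.383  -0.4661 -0.6687  2.3892  0.481   0.3494  0.595 ]
0 [392.6209 123.1174]
38 [402.5367 151.1   ]
68 [412.2547 178.5023]
94 [422.5238 207.4346]
357 90 (480, 640, 3)
```

Run:
```python
from h import *
T=np.load("TH.npy");im=cv2.imread("pics/wH.png");x0,y0=372,138
c=cv2.resize(im[y0:y0+75,x0:x0+75],(600,600),interpolation=cv2.INTER_CUBIC)
c=np.clip(c.astype(float)*1.8,0,255).astype(np.uint8)
for k in range(30,101,2):
    u=(proj("wrist",M-Z*k/1e3-.02*Y,T)-[x0,y0]+.5)*8
    v=(proj("wrist",M-Z*k/1e3-(.03 if k%10==0 else .025)*Y,T)-[x0,y0]+.5)*8
    cv2.line(c,tuple(map(int,u)),tuple(map(int,v)),(0,255,0),1)
    if k%10==0: cv2.putText(c,str(k),(int(v[0])-40,int(v[1])+5),0,.5,(0,255,255),1)
cv2.imwrite("pics/zH.png",c)
```

```text
(no output)
```

View pics/zH.png

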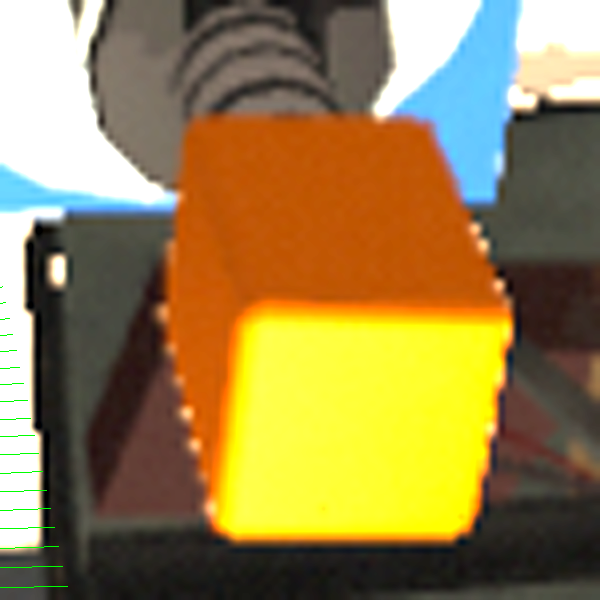

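```bash
python3 -c "
from h import *
rel(F,M-.2*Z-.06*Y)"
```

```text
rotvec [ 0.0053  0.399  -0.0179] shift [-0.0137 -0.0088 -0.0451]
```

```bash
python3 jog.py '0.001 0.13 -0.006 0 -0.008 -0.045 0;0.003 0.27 -0.01 -0.007 -0.009 -0.045 0;0.005 0.399 -0.018 -0.0137 -0.0088 -0.045 0;0.005 0.399 -0.018 -0.0137 -0.0088 -0.045 0;0.005 0.399 -0.018 -0.0137 -0.0088 -0.045 0;0.005 0.399 -0.018 -0.0137 -0.0088 -0.045 0;0.005 0.399 -0.018 -0.0137 -0.0088 -0.045 0'
python3 - <<'E'
from h import *
T=pose();np.save("TI.npy",T);st();cv2.imwrite("pics/wI.png",manip.camera("wrist"))
E
python3 jog.py '0 0 0 0 0 -0.04 0;0 0 0 0 0.04 -0.04 0;0 0 0 0 0.08 -0.04 0;0 0 0 0 0.12 -0.02 0;0 0 0 0 0.12 0 0;0 0 0 0 0.12 0 0;0 0 0 0 0.12 0 0'
cat > fit.py <<'E'
from h import *
from scipy.optimize import minimize
def mask(im):
    h=cv2.cvtColor(im,cv2.COLOR_BGR2HSV);return ((h[...,0]<20)&(h[...,1]>170)&(h[...,2]>35)).astype(np.uint8)
S=8
def run(keys):
    V=[]
    for k in keys:
        T=np.load(f"T{k}.npy");m=mask(cv2.imread(f"pics/w{k}.png"));u=proj("wrist",M-.081*Z,T);x,y=int(u[0])-55,int(u[1])-55
        c=m[y:y+110,x:x+110].copy();n,l,s,ce=cv2.connectedComponentsWithStats(c);j=1+np.argmax(s[1:,4]);c=(l==j)
        print(k,"px",s[j],u);V.append((T,x,y,cv2.resize(c.astype(np.uint8),None,fx=S,fy=S,interpolation=cv2.INTER_LINEAR)))
    def cost(p,full=False):
        o=M-p[0]*1e-3*Z+p[1]*1e-3*F[:,0]+p[2]*1e-3*Y;c,s=np.cos(p[3]/20),np.sin(p[3]/20)
        ax=c*F[:,0]+s*Y;ay=-s*F[:,0]+c*Y;tot=[]
        for T,x,y,m in V:
            q=np.array([proj("wrist",o+a*.008*ax+b*.008*ay-h*Z,T) for a in(-1,1) for b in(-1,1) for h in(0,.026)])
            q=(q-[x,y]+.5)*S;r=np.zeros_like(m);cv2.fillConvexPoly(r,cv2.convexHull((q*16).astype(np.int32).reshape(-1,1,2)),1,shift=4)
            tot.append(np.sum(r!=m)/np.sum(m))
        return tot if full else sum(tot)
    b=min((minimize(cost,[k0,0,0,0],method="Nelder-Mead",options=dict(initial_simplex=np.array([[k0,0,0,0],[k0+3,0,0,0],[k0,1.5,0,0],[k0,0,1.5,0],[k0,0,0,1]]))) for k0 in(63,68,73)),key=lambda r:r.fun)
    print(keys,"underside above mouth %.2f"%b.x[0],"lat",b.x[1:3],"yaw",b.x[3]/20,"cost",cost(b.x,True))
E
python3 - <<'E'
from fit import *
T=pose();np.save("TJ.npy",T);st();cv2.imwrite("pics/wJ.png",manip.camera("wrist"))
run("IJ");run("IJH");run("H")
E
```

```text
clock: 17.8
position: [0.4918, 0.0175, 0.2948]
ee_rot: [0.103, 0.961, -0.027, 0.256]
ft_force: [0.5, 0.1, 1.0]
grip_width: 0.001
grasp_force: 0.0
clk 17.8 F tool [-0.8796  0.1692 -0.6312] tq [ 0.0359  0.551  -0.03  ] err mouth in bore frame (want 0,0,D) [-0.0005  0.0589  0.2017] rot [ 0.0035 -0.0027  0.0027] grip 0.0008659048075023058
clock: 18.73
position: [0.5178, 0.1347, 0.2964]
ee_rot: [0.104, 0.961, -0.026, 0.256]
ft_force: [-0.1, 0.1, 0.1]
grip_width: 0.001
grasp_force: 0.0
clk 18.725 F tool [ 0.049   0.0262 -0.1696] tq [-0.004   0.5221 -0.0143] err mouth in bore frame (want 0,0,D) [ 0.0004 -0.0611  0.2031] rot [ 0.0041 -0.0021  0.0017] grip 0.0009008385432150332
I px [ 36  31  32  33 910] [410.3526 231.7931]
J px [ 38  31  34  32 928] [220.3813 229.579 ]Traceback (most recent call last):
  File "<stdin>", line 3, in <module>
  File "fit.py", line 20, in run
    b=min((minimize(cost,[k0,0,0,0],method="Nelder-Mead",options=dict(initial_simplex=np.array([[k0,0,0,0],[k0+3,0,0,0],[k0,1.5,0,0],[k0,0,1.5,0],[k0,0,0,1]]))) for k0 in(63,68,73)),key=lambda r:r.fun)
  File "fit.py", line
[... 412 characters left out ...]
fun, x0, args, callback, bounds=bounds,
                               **options)
    fxr = func(xr)
    fx = function(np.copy(x), *(wrapper_args + args))
  File "fit.py", line 16, in cost
    q=np.array([proj("wrist",o+a*.008*ax+b*.008*ay-h*Z,T) for a in(-1,1) for b in(-1,1) for h in(0,.026)])
                ~~~~^^^^^^^^^^^^^^^^^^^^^^^^^^^^^^^^^^^^^
  File "h.py", line 20, in proj
    c,W=cam(n,T);x=W[:3,:3].T@(np.asarray(X)-W[:3,3]);s=np.array([x[0],-x[1]])/-x[2];s=s*(1+c["k1"]*(s@s))
        ~~~^^^^^
  File "h.py", line 8, in cam
    c=manip.calibration(n);W=c["world_from_camera"] if n!="wrist" else T@c["tool_from_camera"];return c,W
ValueError: time passes only in moves, steps and waits
```

```bash
sed -i 's/^def cam(n,T=None):/import functools\n_cal=functools.lru_cache(None)(lambda n:manip.calibration(n))\ndef cam(n,T=None):/; s/    c=manip.calibration(n);W/    c=_cal(n);W/' h.py
python3 - <<'E'
from fit import *
run("IJ");run("IJH");run("H")
E
```

```text
I px [ 36  31  32  33 910] [410.3526 231.7931]
J px [ 38  31  34  32 928] [220.3813 229.579 ]
IJ underside above mouth 58.46 lat [ 3.9822 -1.8864] yaw 0.0010647703345717796 cost [np.float64(0.14974883076390091), np.float64(0.13839543493767195)]
I px [ 36  31  32  33 910] [410.3526 231.7931]
J px [ 38  31  34  32 928] [220.3813 229.579 ]
H px [  30   15   44   54 1279] [417.1469 192.0098]
IJH underside above mouth 59.76 lat [ 3.6041 -1.6107] yaw -0.06983273067739493 cost [np.float64(0.16769443963277325), np.float64(0.15483509391664685), np.float64(0.715125362696228)]
H px [  30   15   44   54 1279] [417.1469 192.0098]
H underside above mouth 51.22 lat [-2.315   0.8933] yaw 0.0034398432314422774 cost [np.float64(0.6204771470376708)]
```

Run:
```python
from h import *
for k in "IJH":
    T=np.load(f"T{k}.npy");h=cv2.cvtColor(cv2.imread(f"pics/w{k}.png"),cv2.COLOR_BGR2HSV)
    q=[proj("wrist",M-.068*Z+a*.008*F[:,0]+b*.008*Y-c*Z,T).round().astype(int).tolist() for c in(0,.026) for a in(-1,1) for b in(-1,1)]
    print(k,q)
    u=proj("wrist",M-.081*Z,T).astype(int)
    for r in (u[1]-8,u[1]): print(r,u[0]-40,[tuple(map(int,v)) for v in h[r,u[0]-40:u[0]+42:3]])
```

```text
I [[394, 238], [418, 238], [395, 215], [419, 215], [401, 250], [427, 250], [402, 224], [429, 224]]
223 370 [(15, 50, 183), (13, 54, 183), (13, 53, 182), (14, 50, 183), (14, 53, 183), (17, 46, 182), (17, 52, 44), (12, 231, 64), (13, 248, 74), (13, 255, 125), (18, 234, 184), (18, 240, 183), (18, 238, 184), (18, 243, 184), (18, 247, 183), (18, 244, 185), (18, 249, 184), (17, 255, 184), (106, 158, 116), (19, 77, 183), (20, 77, 183), (21, 76, 182), (21, 74, 183), (21, 76, 182), (21, 74, 182), (21, 73, 182), (22, 74, 182), (22, 74, 182)]
231 370 [(106, 177, 118), (109, 20, 139), (14, 50, 183), (15, 47, 183), (14, 51, 184), (14, 53, 182), (13, 54, 181), (12, 77, 168), (12, 255, 78), (14, 255, 173), (18, 229, 184), (18, 233, 184), (18, 231, 184), (18, 237, 184), (18, 236, 185), (18, 241, 184), (18, 241, 184), (14, 230, 171), (108, 97, 118), (22, 74, 182), (22, 73, 182), (21, 76, 182), (22, 70, 182), (23, 69, 181), (22, 71, 182), (22, 71, 182), (22, 73, 182), (23, 71, 182)]
J [[213, 236], [237, 236], [212, 213], [236, 213], [203, 248], [230, 248], [202, 222], [228, 222]]
221 180 [(20, 77, 210
[... 1117 characters left out ...]
, 215, 248), (21, 216, 248), (21, 220, 247), (21, 225, 247), (20, 224, 248), (20, 228, 247), (20, 230, 248), (20, 231, 248), (20, 247, 247), (15, 214, 234), (21, 51, 35), (15, 57, 36), (7, 121, 55), (16, 127, 84), (16, 141, 94), (16, 140, 89), (15, 133, 69), (3, 85, 30)]
192 377 [(0, 17, 15), (38, 41, 25), (2, 137, 26), (6, 159, 24), (5, 118, 54), (6, 116, 55), (9, 167, 75), (13, 253, 121), (17, 255, 248), (21, 212, 248), (21, 214, 248), (21, 215, 248), (21, 221, 248), (21, 225, 248), (21, 230, 248), (20, 233, 248), (20, 240, 247), (20, 240, 247), (19, 255, 248), (4, 142, 54), (4, 142, 54), (8, 91, 53), (18, 59, 52), (19, 54, 38), (17, 54, 33), (20, 124, 189), (20, 123, 190), (20, 125, 188)]
```

```bash
sed -i 's/(h\[...,0\]<20)&(h\[...,1\]>170)&(h\[...,2\]>35)/(h[...,0]>8)\&(h[...,0]<26)\&(h[...,1]>195)\&(h[...,2]>55)/' fit.py
python3 - <<'E'
from fit import *
run("IJ");run("I");run("J");run("IJH");run("H")
E
```

```text
I px [ 36  32  32  32 887] [410.3526 231.7931]
J px [ 38  32  33  31 918] [220.3813 229.579 ]
IJ underside above mouth 57.93 lat [ 3.8935 -1.8855] yaw 0.011104559586798856 cost [np.float64(0.17604632985148866), np.float64(0.14648544755628776)]
I px [ 36  32  32  32 887] [410.3526 231.7931]
I underside above mouth 35.69 lat [-1.8019  3.5837] yaw 0.01797271417663344 cost [np.float64(0.03462303702124636)]
J px [ 38  32  33  31 918] [220.3813 229.579 ]
J underside above mouth 38.71 lat [-1.0202 -6.7806] yaw -0.0002633510279453641 cost [np.float64(0.04436092806150467)]
I px [ 36  32  32  32 887] [410.3526 231.7931]
J px [ 38  32  33  31 918] [220.3813 229.579 ]
H px [  30   15   44   54 1954] [417.1469 192.0098]
IJH underside above mouth 59.21 lat [ 3.1285 -1.6511] yaw -0.023026614611824144 cost [np.float64(0.1842535351382079), np.float64(0.15612987369577155), np.float64(0.10970701867353509)]
H px [  30   15   44   54 1954] [417.1469 192.0098]
H underside above mouth 50.33 lat [-2.8636  1.1434] yaw -0.007535773174107391 cost [np.float64(0.037765614938828074)]
```

```bash
sed -i 's/a\*.008\*ax+b\*.008\*ay-h\*Z/a*p[4]*1e-3*ax+b*p[4]*1e-3*ay-(h*p[5]*1e-2)*Z/; s/for h in(0,.026)/for h in(-.1,.1)/; s/\[k0,0,0,0\],method/[k0+13,0,0,0,7.4,12.5],method/; s/initial_simplex=np.array(.*))) for k0/initial_simplex=np.vstack([[k0+13,0,0,0,7.4,12.5],np.array([k0+13,0,0,0,7.4,12.5])+np.diag([3,1.5,1.5,1,.4,.6])]),maxiter=3000)) for k0/; s/"underside above mouth %.2f"%b.x\[0\]/"head centre above mouth %.2f"%b.x[0],"half w,h",b.x[4:]/' fit.py
python3 - <<'E'
from fit import *
run("IJ");run("IJH")
E
```

```text
I px [ 36  32  32  32 887] [410.3526 231.7931]
J px [ 38  32  33  31 918] [220.3813 229.579 ]
IJ head centre above mouth 73.06 half w,h [ 7.0879 13.3858] lat [ 4.106  -1.6581] yaw 0.0012919034622428487 cost [np.float64(0.03469409507567683), np.float64(0.03792559033498078)]
I px [ 36  32  32  32 887] [410.3526 231.7931]
J px [ 38  32  33  31 918] [220.3813 229.579 ]
H px [  30   15   44   54 1954] [417.1469 192.0098]
IJH head centre above mouth 74.35 half w,h [ 7.2563 12.5187] lat [ 4.3404 -1.7378] yaw 0.011956088774737384 cost [np.float64(0.0398635685354935), np.float64(0.04810200439319055), np.float64(0.05462009014810045)]
```

```bash
cat > m2.py <<'E'
from h import *
from scipy.optimize import least_squares
def top(k,show=True):
    T=np.load(f"T{k}.npy");im=cv2.imread(f"pics/w{k}.png");h=cv2.cvtColor(im,cv2.COLOR_BGR2HSV);u=proj("wrist",M-.087*Z,T).astype(int)
    x,y=u-40;c=h[y:y+80,x:x+80];s=(c[...,0]>8)&(c[...,0]<26)&(c[...,1]>195)
    vm=np.percentile(c[...,2][s],80);m=(s&(c[...,2]>.8*vm)).astype(np.uint8)
    n,l,st_,ce=cv2.connectedComponentsWithStats(m);j=1+np.argmax(st_[1:,4]);m=(l==j).astype(np.uint8)
    mo=cv2.moments(m,True);uv=(x+mo["m10"]/mo["m00"],y+mo["m01"]/mo["m00"])
    if show: print(k,st_[j],"centroid",uv)
    return T,uv
def facefit(keys):
    obs=[]
    for k in keys:
        T=np.load(f"T{k}.npy");g=cv2.cvtColor(cv2.imread(f"pics/w{k}.png"),cv2.COLOR_BGR2HSV)[...,1]
        for a,b in((1,1),(1,-1),(-1,1),(-1,-1)):
            X=M+.03*a*F[:,0]+.03*b*Y;u=proj("wrist",X,T)
            if not(8<u[0]<632 and 8<u[1]<472): continue
            q=cv2.cornerSubPix(g,np.float32([[u]]),(5,5),(-1,-1),(3,50,.01))[0,0]
            obs.append((k,T,a,b,q));print(k,a,b,u.round(1),(q-u).round(1))
    def res(p):
        Rr=R.from_rotvec(p[3:]).as_matrix()
        return np.concatenate([proj("wrist",M+p[:3]+Rr@(.03*a*F[:,0]+.03*b*Y),T)-q for k,T,a,b,q in obs])
    r=least_squares(res,np.zeros(6),loss="soft_l1",f_scale=.5,x_scale=[.001]*3+[.01]*3);print("shift in F (x,y,z) mm",F.T@r.x[:3]*1e3,"rot",r.x[3:]);print(res(r.x).reshape(-1,2).round(1).tolist())
E
python3 - <<'E'
from m2 import *
r={k:ray("wrist",*(lambda a:(a[1],a[0]))(top(k))) for k in "IJH"}
for ks in("IJ","IJH","IH","JH"):
    X,e=tri([r[k] for k in ks]);print(ks,"top in F rel M mm",F.T@(X-M)*1e3,np.array(e)*1e3)
facefit("DEIJ")
E
```

```text
I [ 25  21  26  25 572] centroid (np.float64(409.38986013986016), np.float64(227.02447552447552))
J [ 25  21  26  24 567] centroid (np.float64(215.23456790123458), np.float64(224.7795414462081))
H [ 20  19  37  28 915] centroid (np.float64(416.34644808743167), np.float64(190.4655737704918))
IJ top in F rel M mm [  4.3372  -1.8796 -85.8708] [0.0001 0.0001]
IJH top in F rel M mm [  4.3571  -1.8963 -86.1968] [0.0794 0.1073 0.1293]
IH top in F rel M mm [  4.5578  -2.0692 -86.7415] [0.0041 0.0041]
JH top in F rel M mm [  4.3306  -1.8686 -86.2174] [0.1115 0.1115]
D 1 1 [434.4 165.5] [-1.9 -0.9]
D 1 -1 [359.1 165.2] [-0.  0.]
D -1 1 [428.7 237.9] [-0.5 -2.4]
D -1 -1 [356.9 237.6] [-0.  0.]
E 1 1 [284.7 167.2] [-0.  0.]
E 1 -1 [209.1 166.8] [-0.6  0.4]
E -1 1 [285.8 239.6] [ 0. -0.]
E -1 -1 [213.8 239.3] [ 0.9 -1.6]
I 1 1 [429.1 169.1] [-1.9 -1.3]
I 1 -1 [353.5 168.9] [0. 0.]
I -1 1 [423.8 241.7] [-1.3 -3.2]
I -1 -1 [351.7 241.6] [ 0.2 -2. ]
J 1 1 [277.7 167.4] [0. 0.]
J 1 -1 [202.  167.2] [ 0.2 -0.4]
J -1 1 [279.4 239.9] [-0. -0.]
J -1 -1 [207.2 239.9] [-3.4 -3.4]
shift in F (x,y,z) mm [ 0.1679 -0.1425  2.5729] rot [-0.0331  0.0255 -0.0187]
[[0.5, 0.2], [-0.3, -0.2], [-0.9, 0.7], [-0.3, -0.7], [-0.0, -0.8], [0.6, -0.6], [0.2, -1.7], [-0.4, 0.9], [0.6, 0.5], [-0.3, -0.2], [-0.1, 1.5], [-0.5, 1.3], [0.0, -0.8], [-0.2, 0.2], [0.3, -1.7], [3.9, 2.7]]
```

```bash
cat >> m2.py <<'E'
from scipy.ndimage import map_coordinates
def edgefit(keys,edges=("x+","y+","y-","x-"),W=5,verbose=True):
    obs=[]
    ED={"x+":((1,0),(0,1)),"x-":((-1,0),(0,1)),"y+":((0,1),(1,0)),"y-":((0,-1),(1,0))}
    for k in keys:
        T=np.load(f"T{k}.npy");im=cv2.GaussianBlur(cv2.imread(f"pics/w{k}.png"),(3,3),.7).astype(float)
        for e in edges:
            n,t=ED[e]
            for s in np.linspace(-.85,.85,18):
                L=lambda d:M+.03*((n[0]*d+t[0]*s)*F[:,0]+(n[1]*d+t[1]*s)*Y)
                u=proj("wrist",L(1),T);v=proj("wrist",L(1.1),T)-u;v/=np.linalg.norm(v)
                if not(10<u[0]<630 and 10<u[1]<470):continue
                r=np.arange(-W,W+.01,.25);P=np.array([map_coordinates(im[...,c],[u[1]+r*v[1],u[0]+r*v[0]],order=1) for c in range(3)])
                # inner side must be blue
                if not(P[0,:6].mean()>1.8*P[2,:6].mean() and P[0,:6].mean()>60): continue
                g=np.abs(np.gradient(P,axis=1)).sum(0);i=np.argmax(g)
                if g[i]<4 or i<2 or i>len(r)-3: continue
                w=np.clip(g[i-2:i+3],0,None);d=(w@r[i-2:i+3])/w.sum();obs.append((k,e,s,n,t,T,u+d*v,v,d))
        if verbose:
            for e in edges:
                q=[o[8] for o in obs if o[0]==k and o[1]==e]
                if q: print(k,e,len(q),"median off %.2f"%np.median(q),"iqr %.2f"%np.subtract(*np.percentile(q,[75,25])))
    def res(p):
        Rr=R.from_rotvec(p[3:]).as_matrix()
        return [(proj("wrist",M+p[:3]/1e3+Rr@(.03*((n[0]+t[0]*s)*F[:,0]+(n[1]+t[1]*s)*Y)),T)-q)@v for k,e,s,n,t,T,q,v,d in obs]
    r=least_squares(res,np.zeros(6),loss="soft_l1",f_scale=.3,x_scale=[1]*3+[.01]*3)
    print(keys,edges,"shift F mm",F.T@r.x[:3],"rot in F deg",np.degrees(F.T@r.x[3:]),"med|res| %.2f"%np.median(np.abs(res(r.x))))
    r2=least_squares(lambda p:res(np.r_[p,0,0,0]),np.zeros(3),loss="soft_l1",f_scale=.3);print("  no rot",F.T@r2.x,"med %.2f"%np.median(np.abs(res(np.r_[r2.x,0,0,0]))))
E
python3 - <<'E'
from m2 import *
edgefit("DEIJ");edgefit("DE");edgefit("IJ");edgefit("DE",("y+","y-"));
E
```

```text
D x+ 18 median off 1.85 iqr 0.20
D y+ 18 median off -0.27 iqr 0.49
D y- 16 median off 0.42 iqr 1.26
D x- 16 median off -1.24 iqr 0.16
E x+ 16 median off 1.51 iqr 0.06
E y+ 12 median off -0.54 iqr 1.06
E y- 18 median off 0.39 iqr 0.57
E x- 15 median off -0.97 iqr 0.20
I x+ 7 median off 1.47 iqr 0.23
I y+ 6 median off -0.65 iqr 0.27
I y- 14 median off 1.95 iqr 2.83
I x- 5 median off -1.03 iqr 0.17
J x+ 8 median off 1.85 iqr 0.38
J y+ 18 median off -0.38 iqr 0.81
J y- 5 median off 0.51 iqr 0.82
J x- 11 median off -1.46 iqr 0.18
DEIJ ('x+', 'y+', 'y-', 'x-') shift F mm [ 1.138  -0.3264  0.2536] rot in F deg [-0.4723 -1.0704 -0.6043] med|res| 0.24
  no rot [ 1.1354 -0.3631  0.056 ] med 0.31
D x+ 18 median off 1.85 iqr 0.20
D y+ 18 median off -0.27 iqr 0.49
D y- 16 median off 0.42 iqr 1.26
D x- 16 median off -1.24 iqr 0.16
E x+ 16 median off 1.51 iqr 0.06
E y+ 12 median off -0.54 iqr 1.06
E y- 18 median off 0.39 iqr 0.57
E x- 15 median off -0.97 iqr 0.20
DE ('x+', 'y+', 'y-', 'x-') shift F mm [ 1.1471 -0.3031  0.1396] rot in F deg [-0.3313 -1.3348 -0.6259] med|res| 0.23
  no rot [ 1.1617 -0.3101 -0.1825] med 0.29
I x+ 7 median off 1.47 iqr 0.23
I y+ 6 median off -0.65 iqr 0.27
I y- 14 median off 1.95 iqr 2.83
I x- 5 median off -1.03 iqr 0.17
J x+ 8 median off 1.85 iqr 0.38
J y+ 18 median off -0.38 iqr 0.81
J y- 5 median off 0.51 iqr 0.82
J x- 11 median off -1.46 iqr 0.18
IJ ('x+', 'y+', 'y-', 'x-') shift F mm [ 1.0788 -0.3884  0.6341] rot in F deg [-0.3839 -0.5917 -0.4675] med|res| 0.20
  no rot [ 1.0367 -0.4731  0.6575] med 0.34
D y+ 18 median off -0.27 iqr 0.49
D y- 16 median off 0.42 iqr 1.26
E y+ 12 median off -0.54 iqr 1.06
E y- 18 median off 0.39 iqr 0.57
DE ('y+', 'y-') shift F mm [664.7469   0.114  201.3377] rot in F deg [-0.2234 -4.1241 -0.0363] med|res| 0.30
  no rot [249.6308  -0.1612  73.2842] med 0.31
```

```bash
cat >> h.py <<'E'
SC=np.array([.5252,-.2609,.01]);SY=np.array([-.468,.884,0]);SY/=np.linalg.norm(SY);SX=np.array([SY[1],-SY[0],0]);V=frame([0,0,-1],SX)
E
python3 - <<'E'
from h import *
p=SC+.013*SY-.03*SX;print(V);p[2]=.32;rel(V,p);p[2]=.16;rel(V,p);T=pose();print(T[:3,:3].T@[0,0,.04])
E
```

```text
[[-0.4679  0.8838  0.    ]
 [ 0.8838  0.4679  0.    ]
 [ 0.      0.     -1.    ]]
rotvec [0.2295 0.4872 0.8483] shift [-0.0643 -0.3944  0.0088]
rotvec [0.2295 0.4872 0.8483] shift [ 0.0155 -0.3949  0.1474]
[-0.0199  0.0001 -0.0347]
```

```bash
python3 jog.py '0 0 0 -0.02 0 -0.035 1;0 0 0 -0.025 -0.06 -0.035 1;0.06 0.12 0.21 -0.03 -0.12 -0.03 1;0.11 0.24 0.42 -0.04 -0.18 -0.02 1;0.17 0.36 0.63 -0.05 -0.24 -0.01 1;0.2295 0.487 0.848 -0.06 -0.3 0 1;0.2295 0.487 0.848 -0.064 -0.36 0.009 1;0.2295 0.487 0.848 -0.064 -0.394 0.009 1;0.2295 0.487 0.848 -0.03 -0.395 0.07 1;0.2295 0.487 0.848 0.0155 -0.395 0.147 1;0.2295 0.487 0.848 0.0155 -0.395 0.147 1;0.2295 0.487 0.848 0.0155 -0.395 0.147 1;0.2295 0.487 0.848 0.0155 -0.395 0.147 1'
python3 - <<'E'
from h import *
o=manip.get_obs();T=pose(o);np.save("TK.npy",T);print(T,o["joint_pos"]);cv2.imwrite("pics/wK.png",manip.camera("wrist"))
E
python3 jog.py '0 0 0 0 0.03 0 1;0 0 0 0 0.06 0 1;0 0 0 0 0.06 0 1;0 0 0 0 0.06 0 1'
cat > sc.py <<'E'
from h import *
def red(k):
    T=np.load(f"T{k}.npy");im=cv2.imread(f"pics/w{k}.png");h=cv2.cvtColor(im,cv2.COLOR_BGR2HSV)
    m=(((h[...,0]<8)|(h[...,0]>170))&(h[...,1]>130)&(h[...,2]>50)).astype(np.uint8)
    n,l,s,c=cv2.connectedComponentsWithStats(m)
    for j in range(1,n):
        if s[j,4]>=6:
            q=h[...,2][l==j];X=atz("wrist",c[j],.011,T)-SC;print(k,s[j],c[j].round(1),"V",np.percentile(q,[10,50,90]),"scale xy@11mm %.1f %.1f"%(X@SX*1e3,X@SY*1e3))
E
python3 - <<'E'
from sc import *
T=pose();np.save("TL.npy",T);print(T);cv2.imwrite("pics/wL.png",manip.camera("wrist"))
red("K");red("L")
E
```

```text
clock: 20.4
position: [0.4935, -0.2639, 0.1619]
ee_rot: [0.516, 0.857, -0.0, 0.001]
ft_force: [0.1, -0.1, 0.5]
grip_width: 0.996
grasp_force: 0.0
[[-0.4685  0.8835  0.0017  0.4935]
 [ 0.8835  0.4685 -0.0016 -0.2639]
 [-0.0022  0.0007 -1.      0.1619]
 [ 0.      0.      0.      1.    ]] [ 0.2887  0.2341  0.1383  1.7379 -0.0339  1.1697  0.9241]
clock: 20.95
position: [0.5456, -0.2359, 0.1606]
ee_rot: [0.516, 0.857, -0.001, 0.0]
ft_force: [-1.0, 0.2, -1.0]
grip_width: 1.003
grasp_force: 0.0
[[-0.4683  0.8836  0.0001  0.5456]
 [ 0.8836  0.4683 -0.0014 -0.2359]
 [-0.0013 -0.0006 -1.      0.1606]
 [ 0.      0.      0.      1.    ]]
K [373 199  29  24 664] [387.  210.5] V [61. 72. 73.] scale xy@11mm 18.7 18.3
K [341 200  22   3  60] [351.8 201.1] V [58. 68. 74.] scale xy@11mm -5.8 24.9
K [334 290  17   1  17] [342. 290.] V [113.6 122.  129. ] scale xy@11mm -11.5 -41.1
K [328 304  24   8 192] [339.5 307.5] V [106.5 126.  126.9] scale xy@11mm -13.2 -55.1
L [276 199  30  26 672] [290.6 211.3] V [56.  71.  73.9] scale xy@11mm 10.8 18.4
L [254 201  21   3  45] [264.7 202. ] V [52.  56.  62.6] scale xy@11mm -6.9 25.0
L [248 305  25   8 181] [260.  308.8] V [115. 126. 127.] scale xy@11mm -13.0 -55.1
```

```bash
cat >> sc.py <<'E'
from scipy.ndimage import map_coordinates
from scipy.signal import find_peaks
def ticks(k,xs):
    T=np.load(f"T{k}.npy");g=cv2.imread(f"pics/w{k}.png").astype(float).min(2)
    ys=np.arange(-50,50,.25)
    p=0
    for x in xs:
        q=np.array([proj("wrist",SC+SX*x/1e3+SY*y/1e3,T) for y in ys]);p=p+map_coordinates(g,[q[:,1],q[:,0]],order=1)/len(xs)
    pk,_=find_peaks(-p,prominence=6);print(k,xs,ys[pk].tolist())
E
python3 - <<'E'
from sc import *
print("grip",(lambda X:(X[0],(X[0]-SC)@SX*1e3,(X[0]-SC)@SY*1e3,X[1]))(tri([ray("wrist",(387,210.5),np.load("TK.npy")),ray("wrist",(290.6,211.3),np.load("TL.npy"))])))
for k in "KL":
    for x in(-4,-7,-9,-11,-13,-16,-19): ticks(k,[x-.5,x,x+.5])
    T=np.load(f"T{k}.npy")
    for v in((351.8,201.1),) if k=="K" else ((264.7,202.0),): print(k,[(z,(atz("wrist",v,z,T)-SC)@SY*1e3) for z in(.01,.012,.014)])
E
```

```text
grip (array([ 0.5246, -0.2319,  0.0455]), np.float64(13.07883844939064), np.float64(25.93786484842639), [np.float64(8.127639604753911e-05), np.float64(8.127639604751366e-05)])
K [-4.5, -4, -3.5] [-45.5, -39.0, -29.75, -26.0, -21.5, -18.25, 24.75]
K [-7.5, -7, -6.5] [-41.5, -36.75, -31.25, -26.75, -21.25, -16.75, -11.5, -6.25, -1.75, 3.5, 8.5, 13.5, 18.5, 24.75, 28.5, 33.75, 38.75]
K [-9.5, -9, -8.5] [-41.5, -36.75, -31.25, -26.5, -21.25, -16.75, -11.5, -6.25, -1.75, 3.25, 8.5, 13.5, 18.5, 24.75, 28.5, 33.25, 38.75]
K [-11.5, -11, -10.5] [-41.5, -36.75, -31.25, -26.75, -21.5, -16.75, -11.5, -6.25, -1.75, 3.25, 8.5, 13.5, 18.5, 24.75, 28.25, 33.25, 38.5]
K [-13.5, -13, -12.5] [-41.5, -36.0, -31.5, -26.75, -21.25, -16.0, -11.5, -6.25, -1.75, 3.25, 8.5, 13.5, 18.5, 24.75, 28.25, 33.25, 38.5]
K [-16.5, -16, -15.5] [-41.5, -31.25, -21.5, -11.5, -6.25, -1.75, 8.5, 18.5, 28.25, 38.5]
K [-19.5, -19, -18.5] [-41.5, -31.5, -21.5, -11.5, -1.75, 8.5, 18.5, 28.25, 38.5]
K [(0.01, np.float64(24.744624981017463)), (0.012, np.float64(25.135731351633723)), (0.014, np.float64(25.52683772224996))]
L [-4
[... 280 characters left out ...]
1.25, -36.5, -31.25, -26.5, -21.25, -16.75, -11.5, -6.25, -1.75, 3.5, 8.5, 13.5, 18.5, 24.25, 28.25, 33.0, 38.5, 48.75]
L [-11.5, -11, -10.5] [-41.5, -36.5, -31.25, -26.5, -21.25, -16.5, -11.25, -6.25, -1.75, 3.5, 8.5, 13.5, 18.5, 24.75, 28.25, 33.0, 38.5, 48.75]
L [-13.5, -13, -12.5] [-41.5, -31.25, -26.5, -21.25, -16.75, -11.5, -6.25, -1.75, 3.5, 8.5, 13.5, 18.5, 24.75, 28.25, 33.0, 38.5, 48.75]
L [-16.5, -16, -15.5] [-41.5, -31.25, -22.0, -11.5, -1.75, 8.5, 18.5, 28.25, 38.5, 48.75]
L [-19.5, -19, -18.5] [-32.0, -22.0, -11.5, -1.75, 8.5, 18.5, 28.25, 38.5, 40.0, 48.75]
L [(0.01, np.float64(24.77853898614668)), (0.012, np.float64(25.17227146856725)), (0.014, np.float64(25.56600395098785))]
```

Run:
```python
from h import *
p=SC+.013*SX+.0255*SY;p[2]=.022;rel(V,p)
```

```text
rotvec [-0.0008  0.0011 -0.0002] shift [ 0.0131 -0.0161  0.1384]
```

```bash
python3 jog.py '0 0 0 0.013 -0.016 0.03 0.7;0 0 0 0.013 -0.016 0.07 0.7;0 0 0 0.013 -0.016 0.11 0.7;0 0 0 0.013 -0.016 0.13 0.7;0 0 0 0.013 -0.016 0.138 0.7;0 0 0 0.013 -0.016 0.138 0.7' 30; python3 jog.py '0 0 0 0 0 0 0;0 0 0 0 0 0 0;0 0 0 0 0 0 0;0 0 0 0 0 0 0;0 0 0 0 0 0 0'
```

```text
clock: 21.75
position: [0.5249, -0.2318, 0.0219]
ee_rot: [0.516, 0.857, -0.001, -0.0]
ft_force: [-0.4, -0.7, 1.2]
grip_width: 0.699
grasp_force: 0.0
clock: 22.38
position: [0.5248, -0.2323, 0.0224]
ee_rot: [0.516, 0.857, -0.001, -0.0]
ft_force: [-4.5, -2.1, 7.2]
grip_width: 0.204
grasp_force: 31.4
```

```bash
python3 jog.py '0 0 0 -0.006 0 0 0;0 0 0 -0.014 0 0 0;0 0 0 -0.022 0 0 0;0 0 0 -0.03 0 0 0;0 0 0 -0.037 0 0 0;0 0 0 -0.042 0 0 0;0 0 0 -0.044 0 0 0;0 0 0 -0.044 0 0 0;0 0 0 -0.044 0 0 0'
python3 - <<'E'
from h import *
p=pose()[:3,3];print((p-[.5248,-.2323,.0224])@np.c_[SX,SY]*1e3,manip.get_obs()["ft_force"])
E
```

```text
clock: 23.5
position: [0.5458, -0.2712, 0.0225]
ee_rot: [0.516, 0.857, -0.001, 0.0]
ft_force: [-2.1, -2.5, 6.4]
grip_width: 0.205
grasp_force: 31.0
[  0.364  -44.2094] [-2.1028 -2.4557  6.3914]
```

```bash
python3 jog.py '0 0 0 0 0 0 0.3;0 0 0 0 0 0 0.6;0 0 0 0 0 0 0.7;0 0 0 0 0 -0.03 0.7;0 0 0 0 0 -0.08 0.7;0 0 0 -0.03 -0.025 -0.12 1;0 0 0 -0.07 -0.025 -0.138 1;0 0 0 -0.07 -0.025 -0.138 1;0 0 0 -0.07 -0.025 -0.138 1;0 0 0 -0.07 -0.025 -0.138 1'
python3 - <<'E'
from sc import *
T=pose();np.save("TN.npy",T);cv2.imwrite("pics/wN.png",manip.camera("wrist"));red("N")
for x in(-9,-11,-13,-16):ticks("N",[x-.5,x,x+.5])
c,W=cam("wrist",T);print("cam y",(W[:3,3]-SC)@SY*1e3)
E
```

```text
clock: 24.75
position: [0.5564, -0.3422, 0.1586]
ee_rot: [0.515, 0.857, -0.0, -0.001]
ft_force: [0.1, 0.7, -0.3]
grip_width: 1.002
grasp_force: 0.0
N [346 107  30  27 806] [360.5 120. ] V [62. 75. 76.] scale xy@11mm 16.7 -19.2
N [314 119  24   3  71] [325.7 120. ] V [75. 76. 79.] scale xy@11mm -5.8 -19.3
N [307 154  19   2  23] [317.2 154.8] V [79. 80. 83.] scale xy@11mm -11.2 -41.5
N [302 172  26   9 234] [314.5 176. ] V [ 75.  76. 135.] scale xy@11mm -13.0 -55.5
N [-9.5, -9, -8.5] [-41.5, -36.5, -31.25, -26.25, -21.25, -19.25, -16.75, -11.25, -6.25, -1.5, 3.5, 8.75, 13.5, 18.75, 23.75, 28.5, 33.5, 38.5]
N [-11.5, -11, -10.5] [-41.5, -36.5, -31.25, -26.25, -21.25, -19.25, -16.75, -11.25, -6.25, -1.5, 3.5, 8.75, 13.5, 18.5, 23.5, 28.5, 33.5, 38.5]
N [-13.5, -13, -12.5] [-41.75, -36.5, -31.25, -21.25, -19.25, -16.75, -11.75, -6.25, -1.5, 3.5, 8.75, 13.5, 18.5, 23.25, 28.5, 33.5, 38.5]
N [-16.5, -16, -15.5] [-41.75, -31.25, -21.75, -11.75, -1.5, 8.75, 18.5, 28.5, 38.5]
cam y -17.027711811191057
```

Run:
```python
from m2 import *
edgefit("DEIJHB",W=4);edgefit("DEIJB",verbose=False);edgefit("IJH",verbose=False)
```

```text
D x+ 17 median off 1.96 iqr 0.38
D y+ 18 median off -0.24 iqr 0.31
D y- 12 median off 0.30 iqr 0.26
D x- 16 median off -1.38 iqr 0.20
E x+ 18 median off 1.62 iqr 0.21
E y+ 12 median off -0.52 iqr 1.06
E y- 18 median off 0.29 iqr 0.57
E x- 15 median off -1.07 iqr 0.19
I x+ 8 median off 1.63 iqr 0.19
I y+ 6 median off -0.63 iqr 0.27
I y- 18 median off 0.65 iqr 3.03
I x- 10 median off -1.26 iqr 0.13
J x+ 10 median off 1.81 iqr 1.12
J y+ 18 median off -0.34 iqr 0.80
J y- 6 median off 0.31 iqr 0.50
J x- 11 median off -1.67 iqr 0.11
H x+ 16 median off 1.69 iqr 0.55
H y+ 13 median off -0.21 iqr 0.75
H y- 16 median off 1.11 iqr 1.74
H x- 7 median off -1.20 iqr 0.39
B x+ 18 median off 2.01 iqr 0.73
B y+ 17 median off -0.05 iqr 0.29
B y- 16 median off 0.38 iqr 0.47
DEIJHB ('x+', 'y+', 'y-', 'x-') shift F mm [ 1.3101 -0.3417 -0.4015] rot in F deg [-0.5343 -0.088  -0.6885] med|res| 0.23
  no rot [ 1.3112 -0.3699 -0.4993] med 0.32
DEIJB ('x+', 'y+', 'y-', 'x-') shift F mm [ 1.3536 -0.2732 -0.2495] rot in F deg [-0.6282 -0.648  -0.6281] med|res| 0.23
  no rot [ 1.3385 -0.2996 -0.3603] med 0.31
IJH ('x+', 'y+', 'y-', 'x-') shift F mm [ 1.1977 -0.531  -0.0127] rot in F deg [-0.6052 -0.0145 -0.5871] med|res| 0.34
  no rot [ 1.2325 -0.5893 -0.1953] med 0.35
```

```bash
cat > ft.py <<'E'
from m2 import *
def foot(keys):
    obs=[]
    A=np.linspace(0,2*np.pi,72,endpoint=False)
    C=M+.0013*F[:,0]-.0003*Y
    def hull(T,dx,dy):
        q=np.float32([proj("wrist",C+dx*F[:,0]+dy*Y+.026*(np.cos(a)*F[:,0]+np.sin(a)*Y)-h*Z,T) for a in np.linspace(0,2*np.pi,120) for h in(.0,.008)])
        return cv2.convexHull(q)
    for k in keys:
        T=np.load(f"T{k}.npy");im=cv2.GaussianBlur(cv2.imread(f"pics/w{k}.png"),(3,3),.7).astype(float);u0=proj("wrist",C-.004*Z,T)
        for a in A:
            d=np.array([np.cos(a),np.sin(a)]);r=np.arange(28,50,.25);P=np.array([map_coordinates(im[...,c],[u0[1]+r*d[1],u0[0]+r*d[0]],order=1) for c in range(3)])
            s=(P[0]-P[2])/(P.sum(0)+1)   # blueness
            for i in range(4,len(r)-5):
                if s[i-4]<.12 and s[i]>=.19 and s[i+4]>.25 and s[i-1]<.19: obs.append((k,T,u0+d*(r[i]-.25*(s[i]-.19)/max(s[i]-s[i-1],.01))));break
        print(k,sum(o[0]==k for o in obs))
    def res(p):
        H={k:hull(np.load(f"T{k}.npy"),p[0]/1e3,p[1]/1e3) for k in keys}
        return [cv2.pointPolygonTest(H[k],tuple(map(float,q)),True) for k,T,q in obs]
    r=least_squares(res,[0.,0.],loss="soft_l1",f_scale=.4,diff_step=.05,x_scale=1);r=least_squares(res,r.x+.3,loss="soft_l1",f_scale=.4,diff_step=.05)
    print(keys,"foot centre rel face centre (x downhill,y) mm",r.x,"med|res|",np.median(np.abs(res(r.x))),"mean",np.mean(res(r.x)))
foot("IJ");foot("I");foot("J");foot("H")
E
python3 ft.py
```

```text
I 60
J 57
IJ foot centre rel face centre (x downhill,y) mm [1.379  0.0643] med|res| 0.2505820252196754 mean -0.44306354783289476
I 60
I foot centre rel face centre (x downhill,y) mm [1.348  0.2838] med|res| 0.24581117819914258 mean -0.7528338904426874
J 57
J foot centre rel face centre (x downhill,y) mm [ 1.3792 -0.1572] med|res| 0.186946803772372 mean -0.22029798790719432
H 59
H foot centre rel face centre (x downhill,y) mm [0.9856 0.3404] med|res| 0.20408141222418563 mean -0.09273475314016921
```

```bash
python3 -c "
from workcell import manip
print(manip.hand_in())"
```

```text
the job is handed in; nothing more can be done
None
```

I seated the gauge on the slanted face, pushed the rod down until it bottomed, released it there, set the red pointer to about 22.2 mm, and handed the job in at about 25 s. The bare length measured 22.0–22.4 mm (±0.5 mm), from camera views. The axial force peaked at about 24 N when the rod hit the floor of the hole, and I eased it to 8 N before releasing. I did not check directly that the foot is flush: the camera fits show it 1.3 mm downhill of centre, with about 1° of apparent tilt that may be calibration error.

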